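Gather the baby's things into the dresser tray

TASK

Gather the baby's three things from the dresser top into the inserts of the aluminium tray for the outing: stand the pacifier capsule upright in the round dish, lay the teething keys flat in the square box, and lay the little feeding spoon lengthwise, bowl up, in the long box, setting each one down rather than letting it drop. The look-alikes are not the baby's: leave the flat-lidded cream jar, the metal door keys and the flat wooden spatula where they lie.

Things in the scene. Friction and masses are not known exactly. Their poses are not given: they have to be found in the camera images.
- capsule_center (a point): BELONGS: twist-open plastic pacifier capsule, off-white, upright: round, 54 mm across (straight-sided 18 to 46 mm above its foot), flat 42 mm foot, domed top with a small carrying loop, grey ribbed seam; 64 mm high, 73 with the loop, about 50 g. The point is on its axis, 32 mm above its foot; z up.
- teether_center (a point): BELONGS: stiff one-piece silicone teether, off-white: two chunky keys, one on the other, 20 mm high in all, on a white plastic ring; 91 mm long, 46 wide, 45 g. The point is in the middle of the round key heads (34 mm across, one above the other), 10 mm above the underside, half-way along; blades run to +x, ring to -x. Grip across the heads, fingers closing along y, 34 mm wide. z up.
- spoon_center (a point): BELONGS: little wooden feeding spoon, 118 mm long, lying flat: handle 12 mm wide, 10 mm thick; round hollow bowl 36 mm wide, 11 mm high at the +x end (centre 41 mm from the point). The point is half-way along it, in the handle, 5 mm above its underside, near its centre of mass; x runs along it towards the bowl, z up. About 25 g.
- jar_center (a point): LOOK-ALIKE, leave alone: cream jar, a straight 54 mm cylinder 46 mm high, clear below, with a flat off-white lid with a metal disc and no loop. The point is on its axis, 23 mm above its foot.
- door_keys_center (a point): LOOK-ALIKE, leave alone: two thin steel door keys (each 3.2 mm thick, heads 25 mm across, 50 mm to the tips) on a 35 mm wire ring, about 85 mm long, lying flat, 6 mm high. The point is in the middle of the heads; the blades run to +x.
- spatula_center (a point): LOOK-ALIKE, leave alone: flat wooden cosmetic spatula, 122 mm long, 6 mm thick, handle 10 mm wide, a flat 20 mm wide paddle with a round end at +x and no bowl. The point is half-way along it, x along it.
- dish: TARGET for the capsule: round white ceramic dish, 88 mm across the rim, 15 mm high, walls 4 mm; flat floor 5 mm above its underside, about 68 mm across. It stands in the slim aluminium tray (155 x 392 mm, rim 10 mm) along the far edge, its underside 3 mm above the dresser top; fixed for the run. Origin: centre of its underside; z up.
- square_box: TARGET for the teething keys: nearly square open white plastic box, outside 118 mm along x, 112 along y, 18 mm high, walls and floor 4 mm (inside 110 x 104). In the same tray, underside 3 mm above the dresser top, fixed for the run. Origin: centre of its underside; z up. The three inserts change places from start to start.
- long_box: TARGET for the spoon: long open white plastic box, outside 140 mm along x (its long direction), 84 along y, 18 mm high, walls and floor 4 mm (inside 132 x 76). Same tray, underside 3 mm above the dresser top, fixed. Origin: centre of its underside; z up. A blue nail file case (13 mm high) and a brown hair clip (35 mm) lie among the things: steer clear.
Not all that is in view belongs to the job. Of the things that look like the part that bears teether_center, the larger one is meant. What is shaped like the part that bears capsule_center but red is not meant.

How it is judged:
By the outcome, as a careful person would: the job done as asked, in the order asked, and still so for the second after the job is handed in, with the robot touching nothing.
It also fails if it takes over 122 s, if anything falls off the work surface, if the arm or the gripper's body presses on something with over 40 N, if the wrist force passes 120 N, or if a joint passes its speed limit or range.

ROBOT

A 7-joint arm with a two-finger parallel gripper is mounted at the origin on the work surface. World frame = base frame: x ahead of the robot, y to its left, z up, the work surface at z = 0. Lengths are in m, angles in rad, forces in N, time in s.
With the tool pointing down it reaches from about 0.425 to 0.875 m from the base axis. Payload 4.7 kg.
Tool frame: the origin (TCP) lies midway between the tips of the shut fingers; the grasp point (between the pads) lies r.grip_depth behind it (r.grip_depth is the distance from the TCP to the grasp point, in m); y points along the fingers, x is the direction in which the jaws open and shut, and the axes are right-handed (so a half turn about y gives the same grasp; the last joint's range is limited). The gripper opens to 85 mm and grips with 20 to 120 N. Pads are 22 mm wide; open, the fingers measure 114 mm over their backs; the gripper's body (76 mm by 85 mm) begins 54 mm behind the grasp point. The pads swing forward as they close: fully open they stand 13 mm farther back than shut.
Start: joints at [1.12, 0.321, -0.07, 1.45, 0.023, 1.371, -0.057], TCP at [0.291, -0.581, 0.231] pointing down, gripper open.
Joint ranges: [-2.86, 2.86], [-0.3, 2.09], [-1.38, 1.24], [0.06, 2.45], [-1.56, 4.7], [0.09, 2.05], [-2.69, 2.69]. Speed limits (rad/s): [2.57, 2.57, 3.14, 3.14, 3.14, 3.14, 3.14].

INTERFACE

Orientations are given as a unit quaternion [w, x, y, z].
In Python, from rig import r, cams, ticket gives the robot as it stands. The module is installed in compiled form; this text tells all that it offers.
- The arm moves only by the tool apply_moves, never from a script. Its argument "targets" is a list of rows, each an object with "fingers": the finger opening in mm, from 0 to 85.4; "offset": the shift along the tool's x, y, z in mm, a list of three; "turn": the turn about the tool's y in rad. A call has 1 to 12 rows; each row shifts and turns the commanded pose from where the row before left it, along the tool's axes as they then stand; what a row does not reach is not made up. A row lasts 1/12 s, in which the tool goes at most 41.7 mm and 7.16 degrees, less where a joint would pass 70% of its speed; a pose out of reach is approached as far as the arm can. A call with a gripper value outside its range is refused whole. The fingers move at their own pace and stop on an object; "force" is the grip in N (left out, the last holds). Time passes only in rows, so rows that do not move let the fingers close. It gives the time, the measured TCP pose, the force and the opening at its end, in the units of the state.
- r.get_obs(): the state, without advancing time (a new reading comes with each control period).
- cams.capture(name): name is "scene" or "top"; returns the picture (400x640x3 uint8, blue, green, red); there is no depth.
- cams.camera_info(name): a dict with "camera_matrix" (3x3 intrinsics, pixels), "R" (3x3) and "t" (3): a world point X has camera coordinates R X + t. Camera axes: x right, y down, z forward; pixel columns grow to the right and rows downward; lengths in m; the calibration is good to about 2 mm. A picture is of the moment at which its call begins. camera_info takes no time and is no camera call.
- ticket.sign_off(): hands the job in, once; it reports no verdict.
The state is a dict: "time_s": time; "qpos": joint angles; "joint_velocities": joint speeds; "tau": joint torques, N m; "tcp_pos": TCP position; "tool_rot": TCP orientation; "ft_force": force on the tool from outside, world axes, zero at the start; "torque": the same for the moment, N m; "width": finger opening in m.
Only numpy, scipy, OpenCV 4.12 (cv2) and the standard library are available. Lean on these libraries where they do the work, as an engineer would, in place of code of your own. Each camera call takes 0.05 s, during which the arm holds its last target.

## Working session

There is one attempt and no reset: what is moved stays moved. The work goes in short steps, Python scripts to look and compute and a tool call to move; the robot and the scene stay as the last step left them, time stands still between calls to the robot, and variables do not carry over. Pictures are saved under pics/ and viewed, and the job is handed in when it is done.

Besides the shell and the picture viewer there is one more tool, called as name([rows], argument=value, ...), one row to a line, values as JSON. apply_moves: Moves the arm, as the interface text tells. Its arguments: {"type":"object","properties":{"targets":{"type":"array","items":{"type":"object","properties":{"fingers":{"type":"number"},"offset":{"type":"array","items":{"type":"number"}},"turn":{"type":"number"}}}},"force":{"type":"number"}},"required":["targets"]}

```bash
mkdir -p pics; ls
python3 - <<'E'
from rig import r,cams,ticket
import cv2,numpy as np
o=r.get_obs();print(o,r.grip_depth)
for n in("scene","top"):
    cv2.imwrite(f"pics/{n}0.png",cams.capture(n)); print(n,cams.camera_info(n))
E
```

```text
pics
{'time_s': 0.0, 'qpos': array([ 1.12013845,  0.32183342, -0.07010007,  1.45173624,  0.02263806,
        1.37082469, -0.05682187]), 'joint_velocities': array([ 3.13763389e-05, -7.45019045e-04,  7.11906809e-04, -1.17213162e-04,
        8.91574426e-04, -1.08010956e-03,  4.43950202e-04]), 'tau': array([ 8.61757981e-04, -4.93576205e+01, -3.81390732e-01, -3.14335799e+01,
        1.31777689e-02,  1.13308767e-02, -1.96706600e-05]), 'tcp_pos': array([ 0.29102723, -0.58056406,  0.23018615]), 'tool_rot': array([ 0.60206395, -0.601399  ,  0.37200392, -0.37074428]), 'ft_force': array([ 0.51270486, -0.68337608, -0.45530273]), 'torque': array([0.01101372, 0.01143408, 0.0077913 ]), 'width': 0.08531820288367263} 0.0187
scene {'camera_matrix': array([[515.00473963,   0.        , 322.74118753],
       [  0.        , 515.00473963, 193.82052909],
       [  0.        ,   0.        ,   1.        ]]), 'R': array([[ 0.05309009,  0.99858658,  0.00250831],
       [ 0.8195671 , -0.04213712, -0.57143174],
       [-0.57051837,  0.03239309, -0.82064576]]), 't': array([-0.01202477, -0.39713557,  1.77825978])}
top {'camera_matrix': array([[501.01166622,   0.        , 314.83035903],
       [  0.        , 501.01166622, 197.91569788],
       [  0.        ,   0.        ,   1.        ]]), 'R': array([[-0.05498454, -0.998486  , -0.00154988],
       [-0.97587314,  0.05406765, -0.21153793],
       [ 0.21130146, -0.01011883, -0.97736856]]), 't': array([0.02725319, 0.53205369, 1.07737762])}
```

View pics/scene0.png

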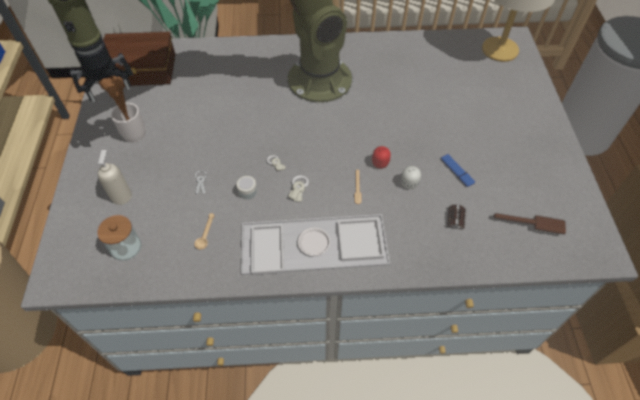

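View pics/top0.png

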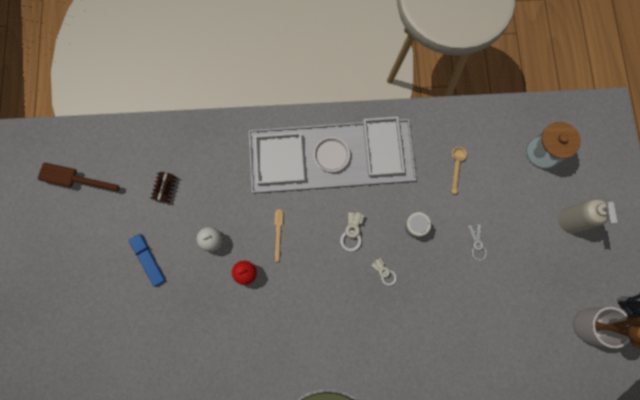

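The capsule is the white sphere-like thing at about (209,239) in the top view. The large teether is at (352,230) and the small one at (385,272). The spoon is at (457,170), the spatula (279,235), the jar (418,225), the door keys (478,243). The tray runs across (248–415, 120–190) with the square box at its left, the dish in the middle and the long box at its right. I'll zoom in and measure.

```bash
cat > h.py <<'E'
import cv2,numpy as np
from rig import r,cams,ticket
def ray(n,px,z):
    i=cams.camera_info(n);K,R,t=i["camera_matrix"],i["R"],i["t"]
    d=R.T@np.linalg.inv(K)@np.array([px[0],px[1],1.]);c=-R.T@t
    return c+d*(z-c[2])/d[2]
def proj(n,X):
    i=cams.camera_info(n);p=i["camera_matrix"]@(i["R"]@np.array(X)+i["t"]);return p[:2]/p[2]
E
python3 - <<'E'
from h import *
im=cv2.imread("pics/top0.png")
def crop(n,im,x,y,w,h,s): cv2.imwrite(f"pics/{n}.png",cv2.resize(im[y:y+h,x:x+w],None,fx=s,fy=s,interpolation=cv2.INTER_CUBIC))
crop("t_tray",im,240,110,180,90,4.4)
crop("t_mid",im,330,190,160,110,5)
s=cv2.imread("pics/scene0.png")
crop("s_mid",s,190,140,240,140,3.3)
E
```

```text
(no output)
```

View pics/t_tray.png

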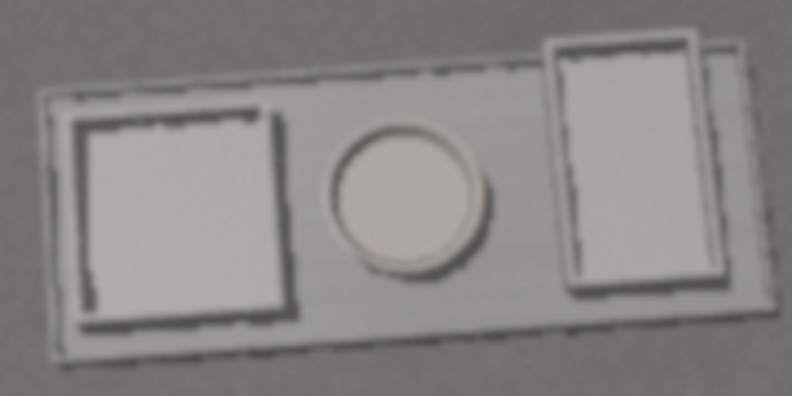

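View pics/t_mid.png

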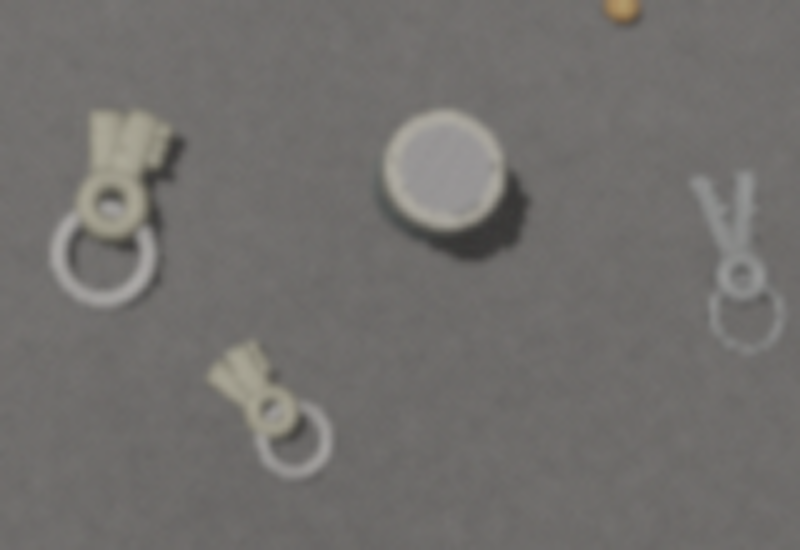

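View pics/s_mid.png

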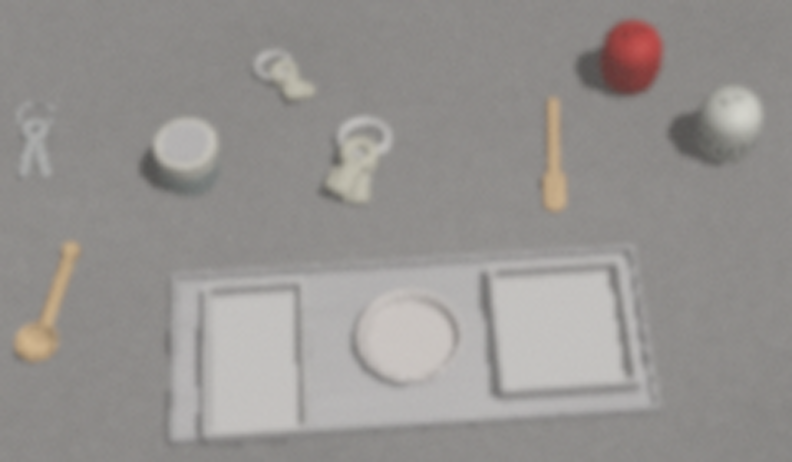

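Run:
```python
from h import *
im=cv2.imread("pics/top0.png"); s=cv2.imread("pics/scene0.png")
def pts(n,P,off,sc,z):
    W=np.array([ray(n,(off[0]+u/sc,off[1]+v/sc),z) for u,v in P]);return W
for nm,n,P,off,sc,z in [("long","top",[(545,40),(698,31),(728,276),(570,290)],(240,110),4.4,.021),
 ("sq","top",[(72,118),(276,105),(295,308),(80,326)],(240,110),4.4,.021),
 ("longS_in","scene",[(203,290),(298,286),(301,424),(203,437)],(190,140),3.3,.021),
 ("sqS","scene",[(483,268),(621,262),(640,382),(495,396)],(190,140),3.3,.021)]:
    W=pts(n,P,off,sc,z); print(nm,W.mean(0).round(4),[round(np.linalg.norm(W[i]-W[(i+1)%4]),3) for i in range(4)], np.degrees(np.arctan2(*( (W[1]-W[0])[:2][::-1]))).round(1),np.degrees(np.arctan2(*( (W[0]-W[3])[:2][::-1]))).round(1))
print("dish top",ray("top",(240+406/4.4,110+199/4.4),.018),"scene",ray("scene",(190+408/3.3,140+336/3.3),.018))
# masks
def blobs(n,img,m,lab,z,amin=30):
    c,_=cv2.findContours(m,cv2.RETR_EXTERNAL,cv2.CHAIN_APPROX_NONE)
    for k in c:
        if cv2.contourArea(k)<amin: continue
        x,y,w,h=cv2.boundingRect(k);M=cv2.moments(k)
        print(n,lab,(x,y,w,h),"c",(round(M['m10']/M['m00'],1),round(M['m01']/M['m00'],1)),"a",cv2.contourArea(k),ray(n,(M['m10']/M['m00'],M['m01']/M['m00']),z).round(4))
for n,img in(("top",im),("scene",s)):
    hsv=cv2.cvtColor(img,cv2.COLOR_BGR2HSV)
    m=cv2.inRange(hsv,(8,70,100),(25,255,255));blobs(n,img,m,"wood",.005,40)
    m=((hsv[...,2]>130)).astype(np.uint8)*255;
    roi=np.zeros_like(m)
    if n=="top": roi[195:300,120:500]=255
    else: roi[140:215,190:500]=255
    blobs(n,img,m&roi,"bright",.01,30)
```

```text
long [ 0.6585 -0.1754  0.021 ] [np.float64(0.084), np.float64(0.14), np.float64(0.085), np.float64(0.142)] -89.6 1.1
sq [0.6408 0.0724 0.021 ] [np.float64(0.112), np.float64(0.115), np.float64(0.115), np.float64(0.117)] -89.3 0.4
longS_in [ 0.6676 -0.1747  0.021 ] [np.float64(0.079), np.float64(0.127), np.float64(0.077), np.float64(0.135)] 89.9 -178.5
sqS [0.651  0.0772 0.021 ] [np.float64(0.116), np.float64(0.114), np.float64(0.117), np.float64(0.12)] 90.0 -179.3
dish top [ 0.6429815  -0.04984742  0.018     ] scene [ 0.6527036  -0.04730581  0.018     ]
top wood (274, 209, 10, 53) c (277.9, 231.2) a 259.5 [0.4693 0.0878 0.005 ]
top wood (451, 147, 16, 48) c (457.2, 165.7) a 301.5 [ 0.6041 -0.3485  0.005 ]
top wood (542, 122, 39, 36) c (561.1, 139.1) a 1023.5 [ 0.6569 -0.6081  0.005 ]
top wood (411, 92, 21, 6) c (417.9, 95.1) a 51.0 [ 0.7903 -0.2723  0.005 ]
top wood (411, 42, 31, 47) c (423.5, 64.5) a 794.0 [ 0.8716 -0.2944  0.005 ]
top wood (491, 0, 149, 146) c (576.0, 45.5) a 11291.5 [ 0.902  -0.6855  0.005 ]
top wood (22, 0, 51, 118) c (40.0, 52.1) a 3716.0 [0.9597 0.6714 0.005 ]

[... 1874 characters left out ...]
  0.005 ]
scene wood (448, 0, 9, 29) c (451.6, 16.8) a 49.0 [-0.3104  0.5217  0.005 ]
scene wood (433, 0, 8, 29) c (436.2, 16.3) a 47.5 [-0.3166  0.4635  0.005 ]
scene wood (417, 0, 8, 29) c (420.6, 15.6) a 49.5 [-0.3236  0.4045  0.005 ]
scene wood (401, 0, 7, 30) c (404.5, 18.0) a 46.0 [-0.3121  0.3409  0.005 ]
scene wood (386, 0, 7, 30) c (388.9, 17.8) a 48.0 [-0.3165  0.2816  0.005 ]
scene wood (371, 0, 5, 31) c (373.1, 18.1) a 45.0 [-0.3173  0.221   0.005 ]
scene wood (355, 0, 5, 31) c (357.3, 18.0) a 54.0 [-0.3212  0.1611  0.005 ]
scene wood (332, 0, 12, 12) c (338.1, 3.4) a 65.0 [-0.4158  0.0944  0.005 ]
scene bright (190, 140, 310, 75) c (343.3, 176.7) a 22626.5 [0.4321 0.05   0.01  ]
```

Run:
```python
from h import *
def tri(a,b):
    A=[]
    for n,p in(("top",a),("scene",b)):
        i=cams.camera_info(n);P=i["camera_matrix"]@np.c_[i["R"],i["t"]];A.append((P,np.array(p,float)))
    X=cv2.triangulatePoints(A[0][0],A[1][0],A[0][1],A[1][1]);X=(X[:3]/X[3]).ravel()
    return X.round(4),[ (proj(n,X)-p).round(1) for n,p in(("top",a),("scene",b))]
for n in("top","scene"):
    i=cams.camera_info(n);print(n,-i["R"].T@i["t"])
print("spoon",tri((457.2,165.7),(203.1,236.9)));print("spat",tri((277.9,231.2),(357.3,190.1)))
print("dish",tri((332.3-.4,155.2-.4),(313.6-.35,241.8-.35)))
for n in("top","scene"): print(n,proj(n,r.get_obs()["tcp_pos"]), proj(n,(0,0,0)))
im=cv2.imread("pics/scene0.png")[20:160,60:260];cv2.imwrite("pics/s_g.png",cv2.resize(im,None,fx=4,fy=4,interpolation=cv2.INTER_CUBIC))
```

```text
top [0.29306395 0.00934684 1.16558679]
scene [ 1.34064752 -0.06232971  1.23241565]
spoon (array([ 0.6073, -0.3521, -0.0067]), [array([-0.,  0.]), array([-0., -0.])])
spat (array([ 0.4711,  0.0888, -0.0067]), [array([-0.1, -0. ]), array([-0.1,  0. ])])
dish (array([ 0.6467, -0.0488,  0.0096]), [array([-0.3, -0. ]), array([-0.2, -0. ])])
top [636.59790877 289.34009018] [327.50387868 445.33600975]
scene [111.58167678  96.39013039] [319.2586742  78.8054443]
```

View pics/s_g.png

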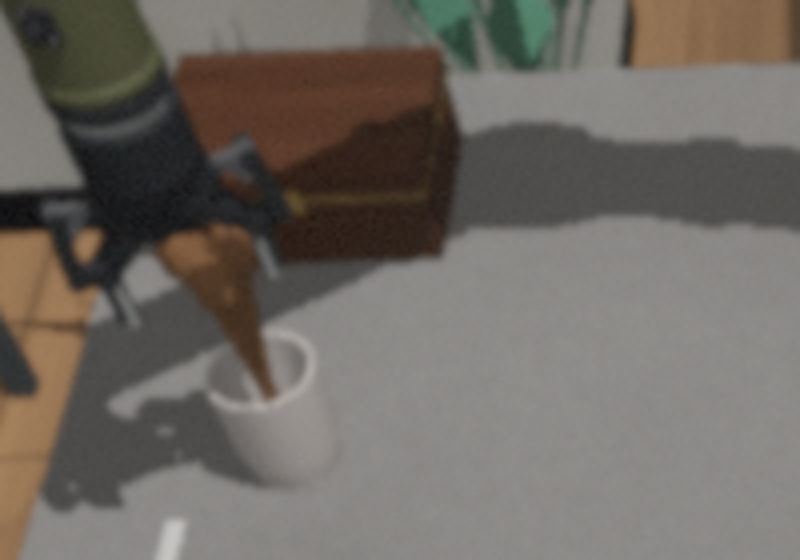

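```bash
cat >> h.py <<'E'
from scipy.spatial.transform import Rotation as Ro
def tool():
    o=r.get_obs();q=o["tool_rot"];R=Ro.from_quat([q[1],q[2],q[3],q[0]]).as_matrix();return o,R
def jaw(R): return np.degrees(np.arctan2(R[1,0],R[0,0]))
def st(goal=None,jawdeg=None):
    """goal: tcp world pos; prints the shift in tool axes mm BEFORE turning"""
    o,R=tool();print("t",round(o["time_s"],2),"tcp",(o["tcp_pos"]*1e3).round(1),"jaw",jaw(R).round(1),"ydir",R[:,1].round(3),"w",round(o["width"]*1e3,1),"F",o["ft_force"].round(1))
    if goal is not None: print("shift tool mm",(R.T@(np.array(goal)-o["tcp_pos"])*1e3).round(1))
    if jawdeg is not None:
        d=(jawdeg-jaw(R)+90)%180-90; print("turn",round(-np.radians(d),3),"rad")
E
python3 - <<'E'
from h import *
st([.46,.26,.25],-45);print(tool()[1].round(3))
im=cv2.imread("pics/top0.png")[260:400,540:640];cv2.imwrite("pics/t_g.png",cv2.resize(im,None,fx=4,fy=4,interpolation=cv2.INTER_CUBIC))
E
```

```text
t 0.1 tcp [ 291.1 -580.6  230.3] jaw -63.4 ydir [-0.001  0.001 -1.   ] w 85.6 F [ 0.4 -0.4  0.1]
shift tool mm [-675.7  -18.6  527.8]
turn -0.32 rad
[[ 0.448 -0.001  0.894]
 [-0.894  0.001  0.448]
 [-0.002 -1.    -0.   ]]
```

View pics/t_g.png

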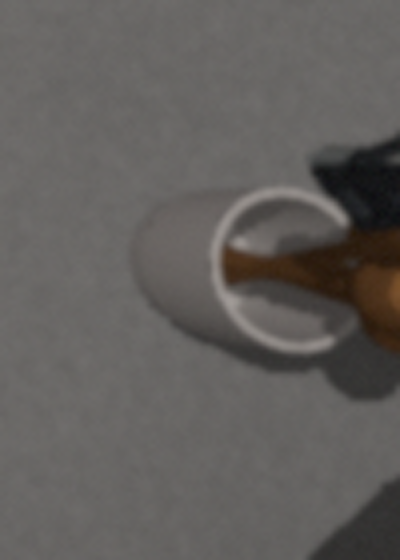

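apply_moves([
  {"offset": [0,-40,0]},
  {"offset": [0,-40,0]},
  {"offset": [0,-40,0]},
  {"offset": [18,0,36]},
  {"offset": [18,0,36]},
  {"offset": [18,0,36]},
  {"offset": [18,0,36]},
  {"offset": [18,0,36]},
  {"offset": [-36,0,18]},
  {"offset": [-36,0,18]},
  {"offset": [-36,0,18]},
  {"offset": [-36,0,18]},
])

```text
invalid input
```

apply_moves([
  {"offset": [-36,0,18]},
  {"offset": [-36,0,18]},
  {"offset": [-36,0,18]},
  {"offset": [-36,0,18]},
  {"offset": [-36,0,18]},
  {"offset": [-36,0,18]},
  {"offset": [-36,0,18]},
  {"offset": [-36,0,18]},
  {"offset": [-36,0,18]},
  {"offset": [-36,0,18]},
  {"offset": [-36,0,18]},
  {"offset": [-36,0,18]},
])

```text
invalid input
```

apply_moves([
  {"offset": [-36,0,18]},
  {"offset": [-36,0,18]},
  {"offset": [0,40,0],"turn": -0.11},
  {"offset": [0,40,0],"turn": -0.11},
  {"offset": [0,40,0],"turn": -0.1},
  {"offset": [0,0,0]},
  {"offset": [0,0,0]},
])

```text
invalid input
```

Run:
```python
from h import *
st([.46,.26,.2],-45)
for n in("top","scene"):
    im=cams.capture(n);cv2.imwrite(f"pics/{n}1.png",im);p=proj(n,r.get_obs()["tcp_pos"]);print(n,p)
    x,y=int(p[0]),int(p[1]);x0=max(0,x-75);y0=max(0,y-60);print(x0,y0)
    cv2.imwrite(f"pics/{n}1c.png",cv2.resize(im[y0:y0+120,x0:x0+150],None,fx=5,fy=5,interpolation=cv2.INTER_CUBIC))
```

```text
t 0.1 tcp [ 291.1 -580.6  230.3] jaw -63.4 ydir [-0.001  0.001 -1.   ] w 85.6 F [ 0.4 -0.4  0.1]
shift tool mm [-675.6   31.4  527.8]
turn -0.32 rad
top [636.70191575 289.34530384]
561 229
scene [111.48627841  96.31800795]
36 36
```

View pics/top1c.png

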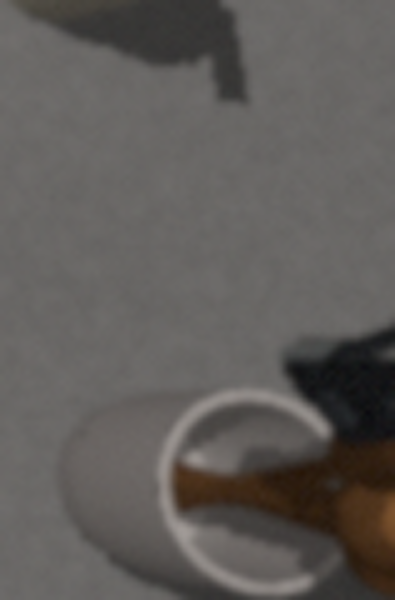

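View pics/scene1c.png

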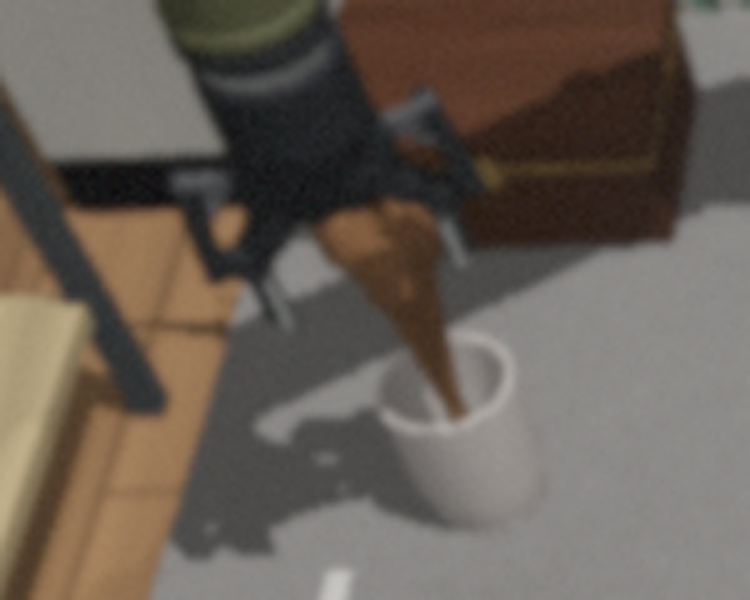

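All moves were refused because every row needs all three keys, so nothing moved. I'm resending them in full.

apply_moves([
  {"fingers": 85,"offset": [0,-40,0],"turn": 0},
  {"fingers": 85,"offset": [0,-40,0],"turn": 0},
  {"fingers": 85,"offset": [0,-40,0],"turn": 0},
  {"fingers": 85,"offset": [18,0,36],"turn": 0},
  {"fingers": 85,"offset": [18,0,36],"turn": 0},
  {"fingers": 85,"offset": [18,0,36],"turn": 0},
  {"fingers": 85,"offset": [18,0,36],"turn": 0},
  {"fingers": 85,"offset": [18,0,36],"turn": 0},
  {"fingers": 85,"offset": [-36,0,18],"turn": 0},
  {"fingers": 85,"offset": [-36,0,18],"turn": 0},
  {"fingers": 85,"offset": [-36,0,18],"turn": 0},
  {"fingers": 85,"offset": [-36,0,18],"turn": 0},
])

```text
time_s: 1.2
tcp_pos: [0.493, -0.4182, 0.3492]
tool_rot: [0.602, -0.602, 0.372, -0.37]
ft_force: [0.4, 0.9, 0.7]
width: 0.0847
```

apply_moves([
  {"fingers": 85,"offset": [-36,0,18],"turn": 0},
  {"fingers": 85,"offset": [-36,0,18],"turn": 0},
  {"fingers": 85,"offset": [-36,0,18],"turn": 0},
  {"fingers": 85,"offset": [-36,0,18],"turn": 0},
  {"fingers": 85,"offset": [-36,0,18],"turn": 0},
  {"fingers": 85,"offset": [-36,0,18],"turn": 0},
  {"fingers": 85,"offset": [-36,0,18],"turn": 0},
  {"fingers": 85,"offset": [-36,0,18],"turn": 0},
  {"fingers": 85,"offset": [-36,0,18],"turn": 0},
  {"fingers": 85,"offset": [-36,0,18],"turn": 0},
  {"fingers": 85,"offset": [-36,0,18],"turn": 0},
  {"fingers": 85,"offset": [-36,0,18],"turn": 0},
])

```text
time_s: 2.2
tcp_pos: [0.4913, 0.065, 0.3514]
tool_rot: [-0.602, 0.602, -0.371, 0.372]
ft_force: [1.0, 0.4, 0.3]
width: 0.085
```

apply_moves([
  {"fingers": 85,"offset": [-36,0,18],"turn": 0},
  {"fingers": 85,"offset": [-36,0,18],"turn": 0},
  {"fingers": 85,"offset": [0,40,0],"turn": -0.11},
  {"fingers": 85,"offset": [0,40,0],"turn": -0.11},
  {"fingers": 85,"offset": [0,40,0],"turn": -0.1},
  {"fingers": 85,"offset": [0,0,0],"turn": 0},
])

```text
time_s: 2.7
tcp_pos: [0.4864, 0.142, 0.2233]
tool_rot: [-0.651, 0.657, -0.274, 0.266]
ft_force: [-1.1, -0.9, -1.0]
width: 0.0848
```

```bash
cat > look.py <<'E'
from h import *
import sys
tag=sys.argv[1]
st()
for n in("top","scene"):
    im=cams.capture(n);cv2.imwrite(f"pics/{n}{tag}.png",im);p=proj(n,r.get_obs()["tcp_pos"]);
    x,y=int(p[0]),int(p[1]);x0=max(0,x-75);y0=max(0,y-60);print(n,"tcp px",p.round(1),"crop px",((p-[x0,y0])*5).round(0),x0,y0)
    cv2.imwrite(f"pics/{n}{tag}c.png",cv2.resize(im[y0:y0+120,x0:x0+150],None,fx=5,fy=5,interpolation=cv2.INTER_CUBIC))
E
python3 look.py 2
```

```text
t 2.7 tcp [486.4 142.  223.3] jaw -44.9 ydir [-0.014 -0.003 -1.   ] w 84.8 F [-1.1 -0.9 -1. ]
top tcp px [240.3 205.5] crop px [376. 303.] 165 145
scene tcp px [384.6 141.8] crop px [378. 304.] 309 81
```

View pics/top2c.png

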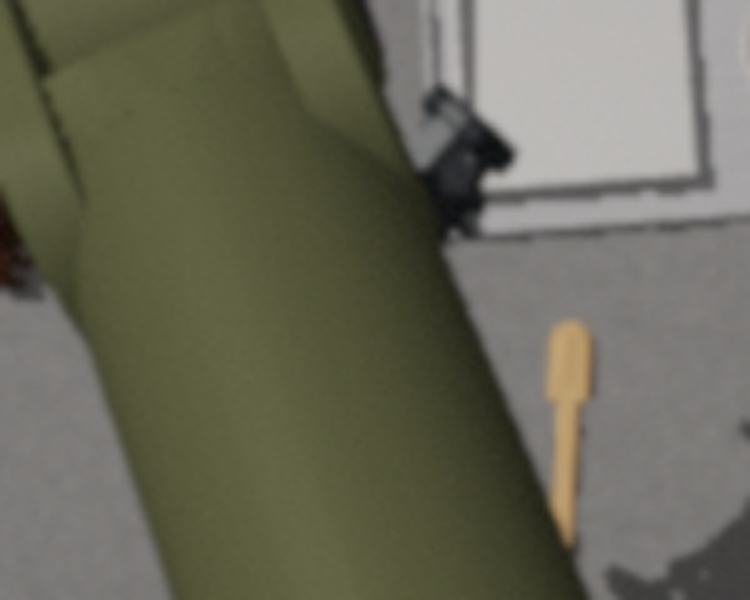

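View pics/scene2c.png

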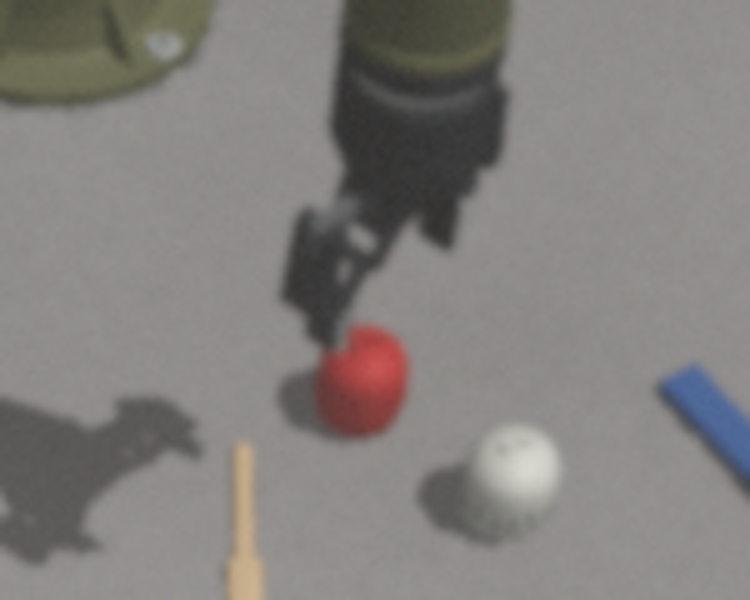

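```bash
python3 - <<'E'
from h import *
for z in(.23,.243,.26): print(z,proj("top",(.272,-.543,z)),proj("scene",(.272,-.543,z)),proj("scene",(.310,-.619,z)))
st([.47,.255,.2])
E
python3 look.py 3
```

```text
0.23 [618.05746778 301.12418763] [126.72009069  91.03260039] [ 96.00176742 101.95237914]
0.243 [622.31361728 301.05060575] [125.24474904  87.53181841] [94.26350937 98.47474023]
0.26 [628.06349434 300.95119977] [123.28133698  82.87291274] [91.94949387 93.84521449]
t 2.8 tcp [491.2 143.3 231.1] jaw -45.2 ydir [-0.002 -0.    -1.   ] w 84.9 F [ 0. -0.  1.]
shift tool mm [-94.1  31.1  63.7]
t 2.8 tcp [491.2 143.3 231.1] jaw -45.2 ydir [-0.002 -0.    -1.   ] w 84.9 F [ 0. -0.  1.]
top tcp px [239.1 203. ] crop px [376. 300.] 164 143
scene tcp px [385.2 141.6] crop px [376. 303.] 310 81
```

Run:
```python
from h import *
for n,p in(("top",(208.6,238.6)),("scene",(411.2,177))):
    for z in(.032,.037): print(n,z,ray(n,p,z).round(4))
im=cv2.imread("pics/top0.png")[215:285,180:280];a=cv2.resize(im,None,fx=7,fy=7,interpolation=cv2.INTER_CUBIC);cv2.imwrite("pics/capt.png",a)
im=cv2.imread("pics/scene0.png")[140:210,360:460];a=cv2.resize(im,None,fx=7,fy=7,interpolation=cv2.INTER_CUBIC);cv2.imwrite("pics/caps.png",a)
```

```text
top 0.032 [0.4569 0.2442 0.032 ]
top 0.037 [0.4562 0.2432 0.037 ]
scene 0.032 [0.4598 0.2451 0.032 ]
scene 0.037 [0.4635 0.2438 0.037 ]
```

View pics/capt.png

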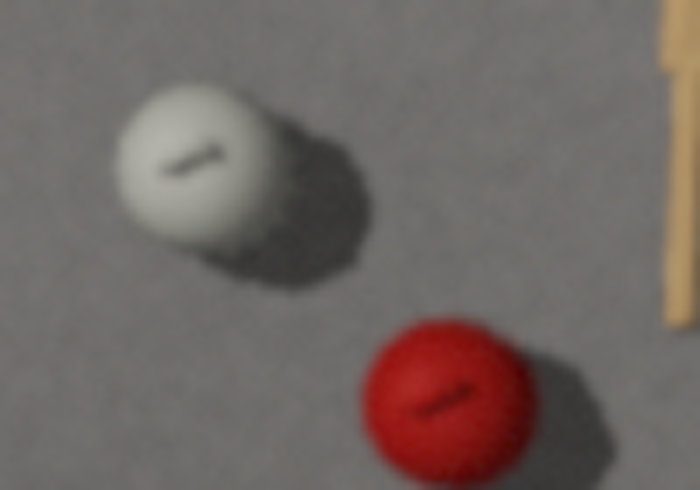

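View pics/caps.png

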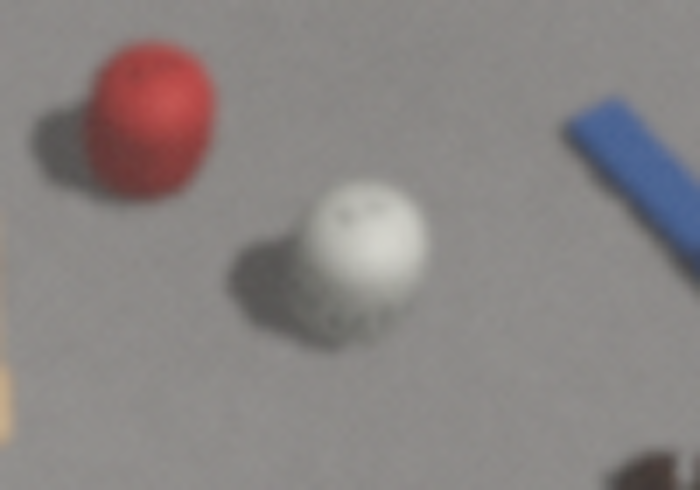

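apply_moves([
  {"fingers": 85,"offset": [-32,0,17],"turn": 0},
  {"fingers": 85,"offset": [-31,0,17],"turn": 0},
  {"fingers": 85,"offset": [-31,0,16],"turn": 0},
  {"fingers": 85,"offset": [0,35,0],"turn": 0},
  {"fingers": 85,"offset": [0,35,0],"turn": 0},
  {"fingers": 85,"offset": [0,30,0],"turn": 0},
  {"fingers": 85,"offset": [0,0,0],"turn": 0},
  {"fingers": 85,"offset": [0,0,0],"turn": 0},
])

```text
time_s: 3.57
tcp_pos: [0.4616, 0.2458, 0.1329]
tool_rot: [0.653, -0.653, 0.271, -0.271]
ft_force: [-0.7, 1.5, 0.0]
width: 0.0852
```

```bash
python3 look.py 4; python3 -c "
from h import *
_,R=tool();o=r.get_obs();print(R.round(3))
for s in(-1,1):
  for z in(0,.013): print(s,z,proj('scene',o['tcp_pos']+R[:,0]*s*.0425+[0,0,z]).round(1))
"
```

```text
t 3.57 tcp [461.6 245.8 132.9] jaw -45.1 ydir [ 0.001  0.001 -1.   ] w 85.2 F [-0.7  1.5  0. ]
top tcp px [197.3 229.5] crop px [376. 302.] 122 169
scene tcp px [417.3 155.5] crop px [376. 303.] 342 95
[[ 0.706  0.005  0.708]
 [-0.708  0.002  0.706]
 [ 0.002 -1.     0.005]]
-1 0 [426.3 146.7]
-1 0.013 [427.1 143.7]
1 0 [408.  164.6]
1 0.013 [408.7 161.6]
```

View pics/scene4c.png

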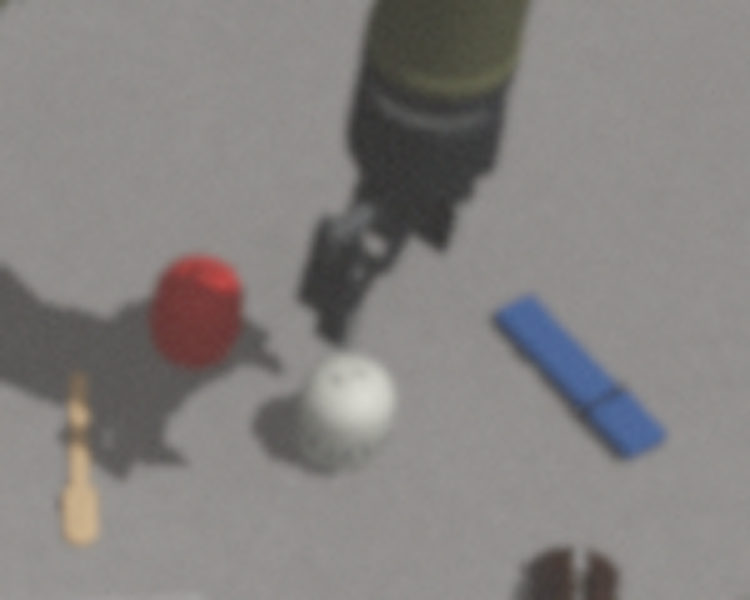

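View pics/top4c.png

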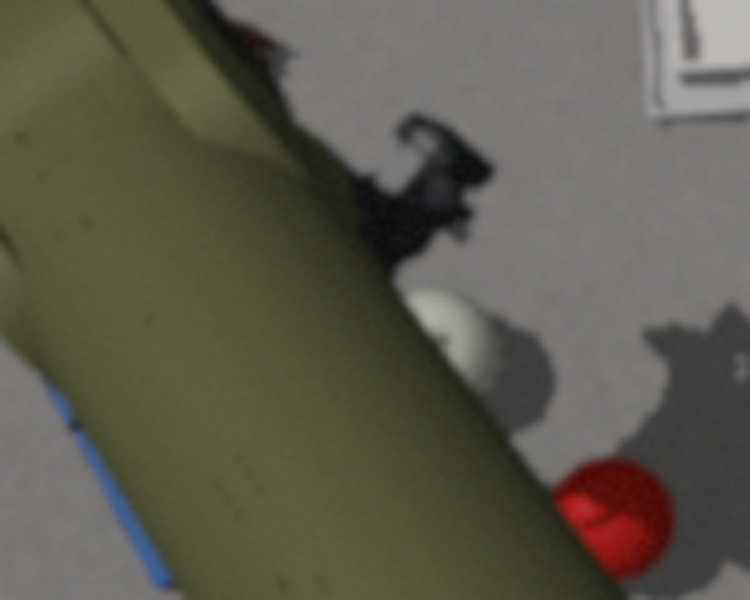

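apply_moves([
  {"fingers": 85,"offset": [0,30,0],"turn": 0},
  {"fingers": 85,"offset": [0,30,0],"turn": 0},
  {"fingers": 85,"offset": [0,15,0],"turn": 0},
  {"fingers": 85,"offset": [0,0,0],"turn": 0},
  {"fingers": 85,"offset": [0,0,0],"turn": 0},
])

```text
time_s: 4.08
tcp_pos: [0.4622, 0.2461, 0.0582]
tool_rot: [0.654, -0.652, 0.27, -0.272]
ft_force: [0.1, -0.4, -0.1]
width: 0.0851
```

```bash
python3 look.py 5
```

```text
t 4.08 tcp [462.2 246.1  58.2] jaw -45.1 ydir [ 0.002  0.001 -1.   ] w 85.1 F [ 0.1 -0.4 -0.1]
top tcp px [205.  234.5] crop px [375. 302.] 130 174
scene tcp px [413.2 172.2] crop px [376. 301.] 338 112
```

View pics/scene5c.png

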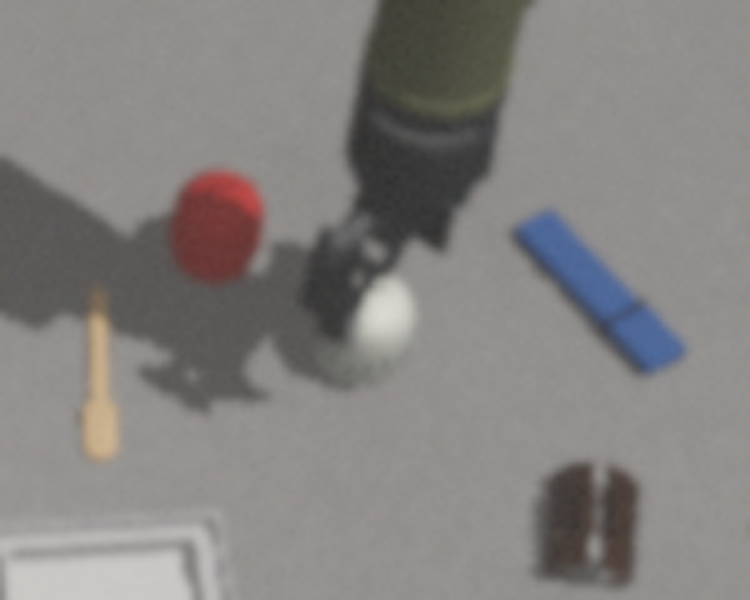

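View pics/top5c.png

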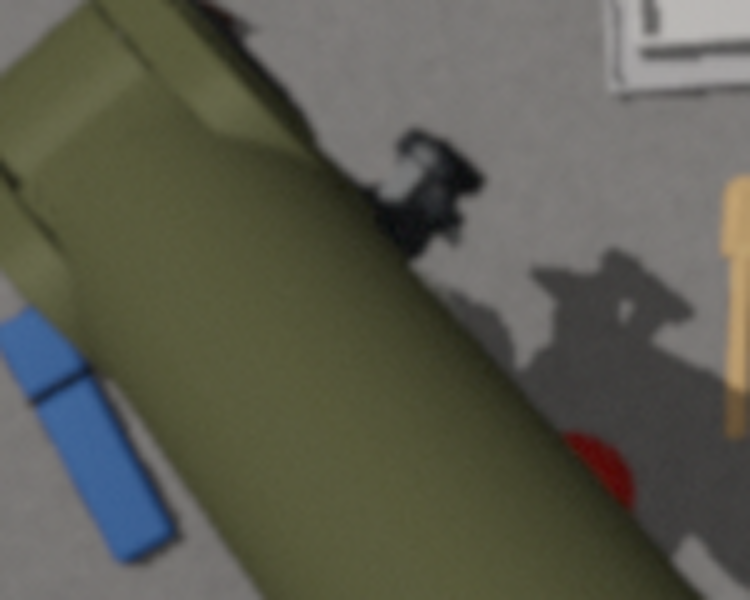

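apply_moves([
  {"fingers": 85,"offset": [0,15,0],"turn": 0},
  {"fingers": 85,"offset": [0,12,0],"turn": 0},
  {"fingers": 85,"offset": [0,10,0],"turn": 0},
  {"fingers": 85,"offset": [0,0,0],"turn": 0},
  {"fingers": 85,"offset": [0,0,0],"turn": 0},
], force=25)

```text
time_s: 4.6
tcp_pos: [0.4604, 0.2454, 0.0191]
tool_rot: [-0.653, 0.653, -0.271, 0.27]
ft_force: [0.1, 0.3, 0.4]
width: 0.0847
```

apply_moves([
  {"fingers": 70,"offset": [0,0,0],"turn": 0},
  {"fingers": 60,"offset": [0,0,0],"turn": 0},
  {"fingers": 56,"offset": [0,0,0],"turn": 0},
  {"fingers": 50,"offset": [0,0,0],"turn": 0},
  {"fingers": 48,"offset": [0,0,0],"turn": 0},
  {"fingers": 48,"offset": [0,0,0],"turn": 0},
  {"fingers": 48,"offset": [0,0,0],"turn": 0},
  {"fingers": 48,"offset": [0,0,0],"turn": 0},
])

```text
time_s: 5.27
tcp_pos: [0.4612, 0.2458, 0.0201]
tool_rot: [0.653, -0.653, 0.27, -0.271]
ft_force: [-1.0, -0.9, 6.7]
width: 0.0531
```

```bash
python3 look.py 6
```

```text
t 5.27 tcp [461.2 245.8  20.1] jaw -45.0 ydir [ 0.001  0.    -1.   ] w 53.1 F [-1.  -0.9  6.7]
top tcp px [209.  237.5] crop px [380. 302.] 133 177
scene tcp px [410.9 179.8] crop px [380. 304.] 335 119
```

View pics/scene6c.png

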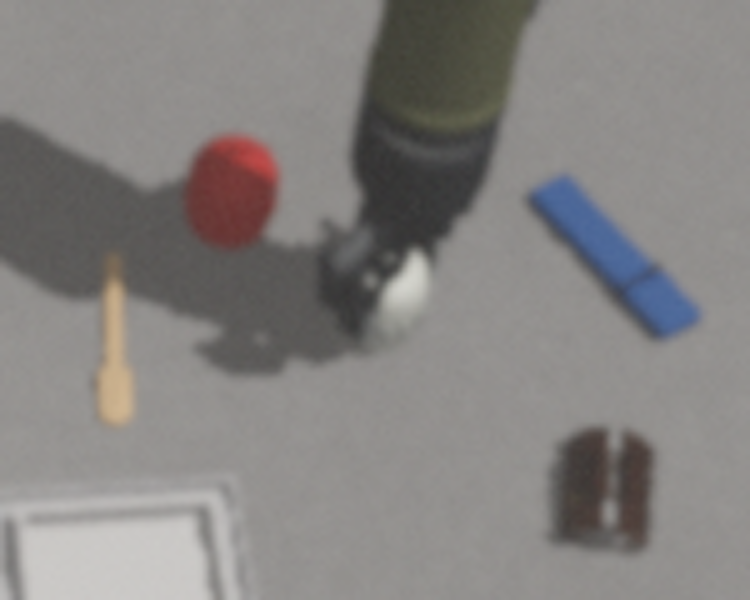

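apply_moves([
  {"fingers": 48,"offset": [0,-20,0],"turn": 0},
  {"fingers": 48,"offset": [0,-30,0],"turn": 0},
  {"fingers": 48,"offset": [0,-30,0],"turn": 0},
  {"fingers": 48,"offset": [0,-20,0],"turn": 0},
  {"fingers": 48,"offset": [0,0,0],"turn": 0},
  {"fingers": 48,"offset": [0,0,0],"turn": 0},
])

```text
time_s: 5.87
tcp_pos: [0.4615, 0.2456, 0.1202]
tool_rot: [0.654, -0.653, 0.27, -0.272]
ft_force: [0.7, 0.3, -0.5]
width: 0.0531
```

```bash
python3 - <<'E'
from h import *
print(ray("top",(331.9,154.8),.018),ray("scene",(313.25,241.45),.018))
im=cv2.imread("pics/scene0.png")[210:275,285:340];cv2.imwrite("pics/ds.png",cv2.resize(im,None,fx=10,fy=9,interpolation=cv2.INTER_CUBIC))
g=ray("scene",(313.25,241.45),.018);st([g[0],g[1],.12])
E
python3 look.py 7
```

```text
[ 0.64409235 -0.04902509  0.018     ] [ 0.65151343 -0.04829842  0.018     ]
t 5.87 tcp [461.5 245.6 120.2] jaw -45.0 ydir [ 0.003  0.    -1.   ] w 53.1 F [ 0.7  0.3 -0.5]
shift tool mm [342.3   0.6 -73.2]
t 5.87 tcp [461.5 245.6 120.2] jaw -45.0 ydir [ 0.003  0.    -1.   ] w 53.1 F [ 0.7  0.3 -0.5]
top tcp px [199.5 231.5] crop px [378. 302.] 124 171
scene tcp px [415.6 158.5] crop px [378. 302.] 340 98
```

View pics/ds.png

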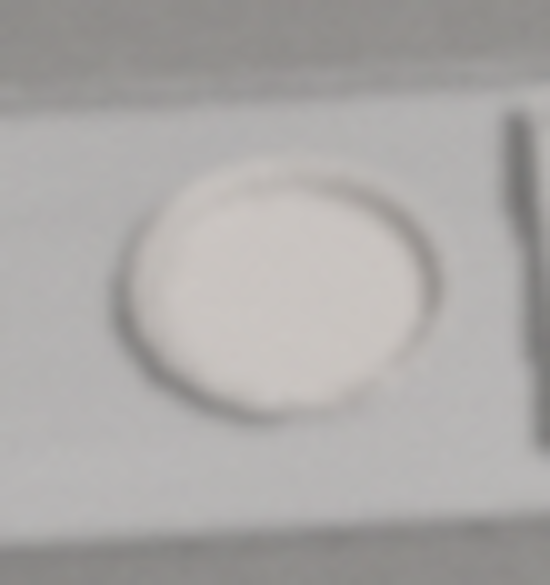

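View pics/scene7c.png

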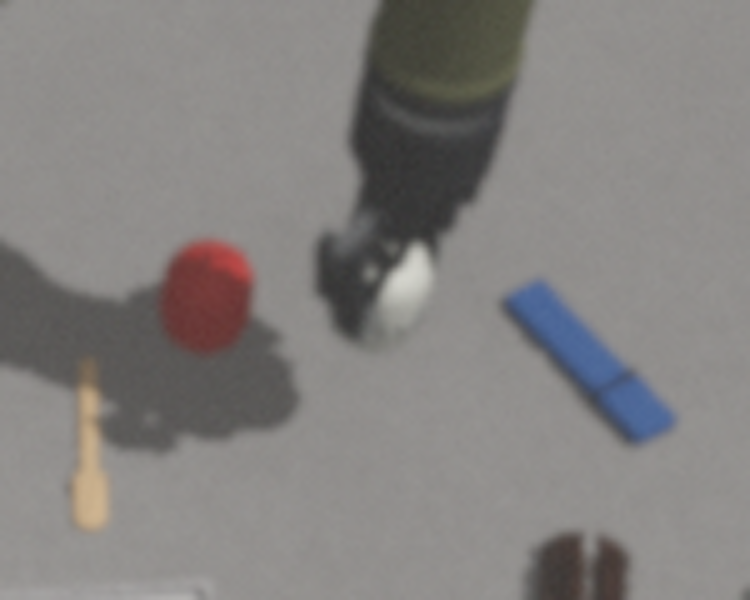

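apply_moves([
  {"fingers": 48,"offset": [20,0,-5],"turn": 0},
  {"fingers": 48,"offset": [35,0,-8],"turn": 0},
  {"fingers": 48,"offset": [35,0,-8],"turn": 0},
  {"fingers": 48,"offset": [35,0,-8],"turn": 0},
  {"fingers": 48,"offset": [35,0,-8],"turn": 0},
  {"fingers": 48,"offset": [35,0,-8],"turn": 0},
  {"fingers": 48,"offset": [35,0,-8],"turn": 0},
  {"fingers": 48,"offset": [35,0,-8],"turn": 0},
  {"fingers": 48,"offset": [35,0,-8],"turn": 0},
  {"fingers": 48,"offset": [25,0,-4],"turn": 0},
  {"fingers": 48,"offset": [15,0,-2],"turn": 0},
  {"fingers": 48,"offset": [0,0,0],"turn": 0},
])

```text
time_s: 6.97
tcp_pos: [0.6482, -0.0533, 0.1164]
tool_rot: [-0.652, 0.653, -0.274, 0.272]
ft_force: [-0.2, -0.7, 1.0]
width: 0.053
```

apply_moves([
  {"fingers": 48,"offset": [0,15,0],"turn": 0},
  {"fingers": 48,"offset": [0,15,0],"turn": 0},
  {"fingers": 48,"offset": [0,15,0],"turn": 0},
  {"fingers": 48,"offset": [0,15,0],"turn": 0},
  {"fingers": 48,"offset": [0,0,0],"turn": 0},
  {"fingers": 48,"offset": [0,0,0],"turn": 0},
])

```text
time_s: 7.47
tcp_pos: [0.6461, -0.0468, 0.0575]
tool_rot: [-0.653, 0.654, -0.272, 0.269]
ft_force: [0.3, 0.3, 0.6]
width: 0.0533
```

```bash
python3 look.py 8
```

```text
t 7.47 tcp [646.1 -46.8  57.5] jaw -44.9 ydir [-0.004  0.001 -1.   ] w 53.3 F [0.3 0.3 0.6]
top tcp px [331.5 148.3] crop px [377. 302.] 256 88
scene tcp px [313.4 232.4] crop px [377. 302.] 238 172
```

View pics/scene8c.png

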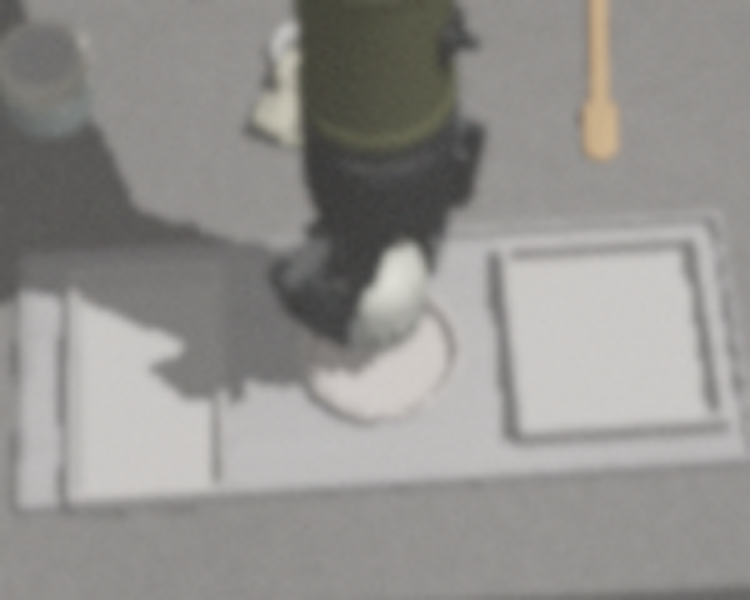

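View pics/top8c.png

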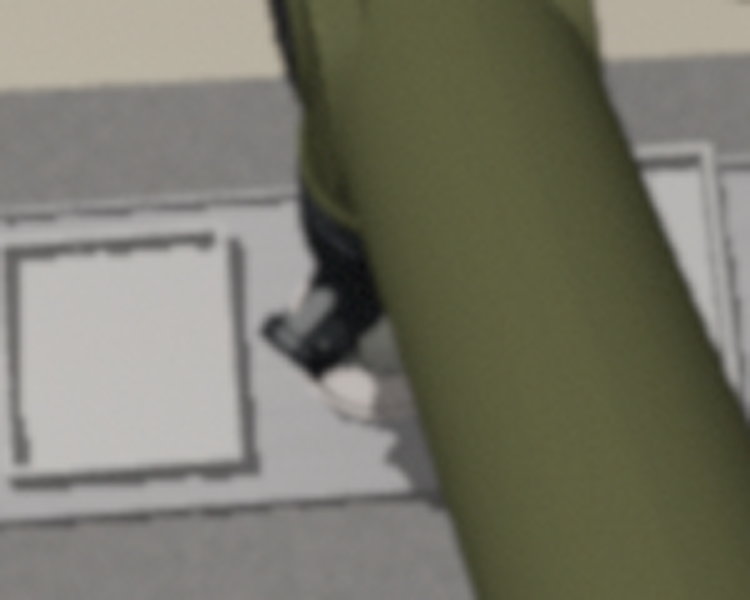

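apply_moves([
  {"fingers": 48,"offset": [2,8,2],"turn": 0},
  {"fingers": 48,"offset": [0,8,0],"turn": 0},
  {"fingers": 48,"offset": [0,5,0],"turn": 0},
  {"fingers": 48,"offset": [0,3,0],"turn": 0},
  {"fingers": 48,"offset": [0,2,0],"turn": 0},
  {"fingers": 48,"offset": [0,1,0],"turn": 0},
  {"fingers": 48,"offset": [0,0,0],"turn": 0},
  {"fingers": 48,"offset": [0,0,0],"turn": 0},
])

```text
time_s: 8.23
tcp_pos: [0.6509, -0.0481, 0.0325]
tool_rot: [0.653, -0.653, 0.271, -0.271]
ft_force: [-0.2, 0.9, -0.4]
width: 0.0532
```

apply_moves([
  {"fingers": 48,"offset": [0,1,0],"turn": 0},
  {"fingers": 48,"offset": [0,1,0],"turn": 0},
  {"fingers": 48,"offset": [0,0,0],"turn": 0},
  {"fingers": 48,"offset": [0,0,0],"turn": 0},
])

```text
time_s: 8.57
tcp_pos: [0.6507, -0.0481, 0.0303]
tool_rot: [-0.653, 0.653, -0.271, 0.271]
ft_force: [-0.1, -0.1, -0.2]
width: 0.053
```

apply_moves([
  {"fingers": 48,"offset": [0,1,0],"turn": 0},
  {"fingers": 48,"offset": [0,0,0],"turn": 0},
  {"fingers": 48,"offset": [0,0,0],"turn": 0},
])

```text
time_s: 8.82
tcp_pos: [0.6507, -0.0481, 0.0292]
tool_rot: [-0.653, 0.653, -0.271, 0.271]
ft_force: [0.4, -0.9, -0.6]
width: 0.0531
```

apply_moves([
  {"fingers": 48,"offset": [0,1,0],"turn": 0},
  {"fingers": 48,"offset": [0,0,0],"turn": 0},
  {"fingers": 48,"offset": [0,0,0],"turn": 0},
])

```text
time_s: 9.07
tcp_pos: [0.6507, -0.0481, 0.0282]
tool_rot: [-0.653, 0.653, -0.271, 0.271]
ft_force: [-0.4, 0.4, -0.2]
width: 0.0536
```

apply_moves([
  {"fingers": 48,"offset": [0,0.7,0],"turn": 0},
  {"fingers": 48,"offset": [0,0,0],"turn": 0},
  {"fingers": 48,"offset": [0,0,0],"turn": 0},
])

```text
time_s: 9.32
tcp_pos: [0.6508, -0.0481, 0.0281]
tool_rot: [-0.653, 0.653, -0.271, 0.271]
ft_force: [-2.1, 0.0, 4.1]
width: 0.0533
```

apply_moves([
  {"fingers": 48,"offset": [0,0.7,0],"turn": 0},
  {"fingers": 48,"offset": [0,0,0],"turn": 0},
  {"fingers": 48,"offset": [0,0,0],"turn": 0},
])

```text
time_s: 9.57
tcp_pos: [0.6508, -0.0481, 0.0281]
tool_rot: [-0.653, 0.653, -0.271, 0.271]
ft_force: [-3.7, -0.2, 8.0]
width: 0.0527
```

apply_moves([
  {"fingers": 56,"offset": [0,0,0],"turn": 0},
  {"fingers": 62,"offset": [0,0,0],"turn": 0},
  {"fingers": 70,"offset": [0,0,0],"turn": 0},
  {"fingers": 80,"offset": [0,0,0],"turn": 0},
  {"fingers": 80,"offset": [0,0,0],"turn": 0},
  {"fingers": 80,"offset": [0,-20,0],"turn": 0},
  {"fingers": 80,"offset": [0,-30,0],"turn": 0},
  {"fingers": 80,"offset": [0,-40,0],"turn": 0},
  {"fingers": 80,"offset": [0,-40,0],"turn": 0},
  {"fingers": 80,"offset": [0,0,0],"turn": 0},
  {"fingers": 80,"offset": [0,0,0],"turn": 0},
])

```text
time_s: 10.48
tcp_pos: [0.6529, -0.0479, 0.1604]
tool_rot: [0.654, -0.653, 0.269, -0.273]
ft_force: [-0.5, -0.1, -1.4]
width: 0.0801
```

```bash
python3 look.py 9
python3 - <<'E'
from h import *
# teether, from initial pictures. scene crop
im=cv2.imread("pics/scene0.png")[165:210,275:325];cv2.imwrite("pics/ts.png",cv2.resize(im,None,fx=12,fy=12,interpolation=cv2.INTER_CUBIC))
im=cv2.imread("pics/top0.png")[205:255,330:380];cv2.imwrite("pics/tt.png",cv2.resize(im,None,fx=12,fy=12,interpolation=cv2.INTER_CUBIC))
E
```

```text
t 10.48 tcp [652.9 -47.9 160.4] jaw -45.0 ydir [ 0.006 -0.001 -1.   ] w 80.1 F [-0.5 -0.1 -1.4]
top tcp px [333.3 132.1] crop px [377. 300.] 258 72
scene tcp px [312.5 213.4] crop px [378. 302.] 237 153
```

View pics/scene9c.png

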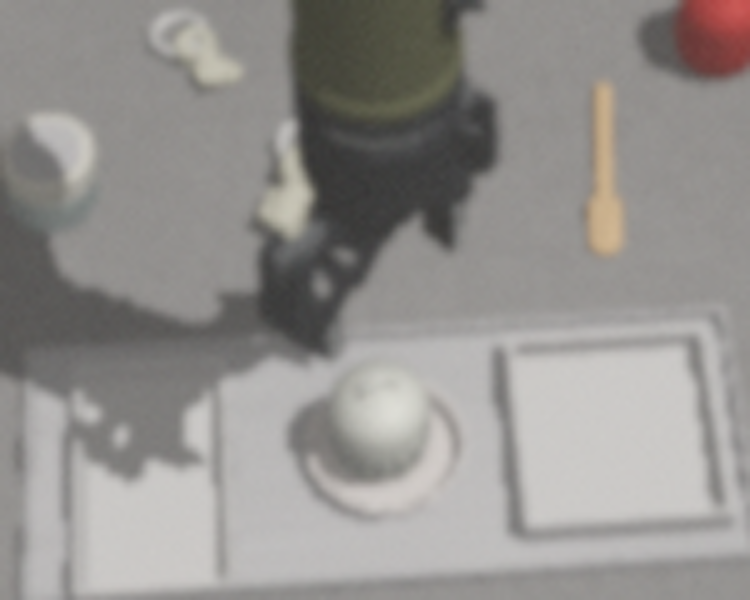

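View pics/ts.png

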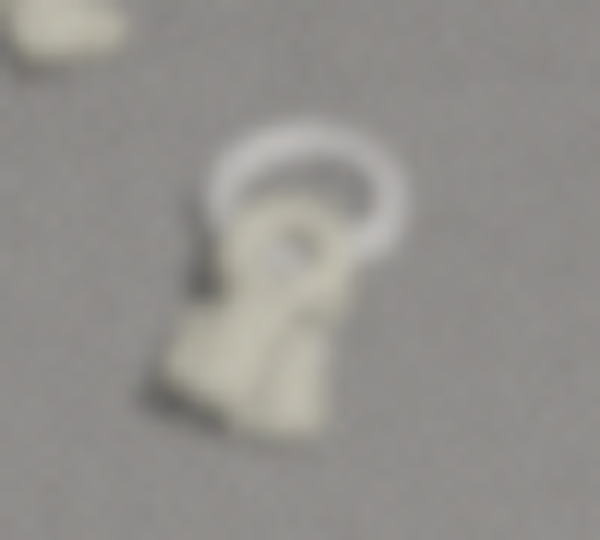

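View pics/tt.png

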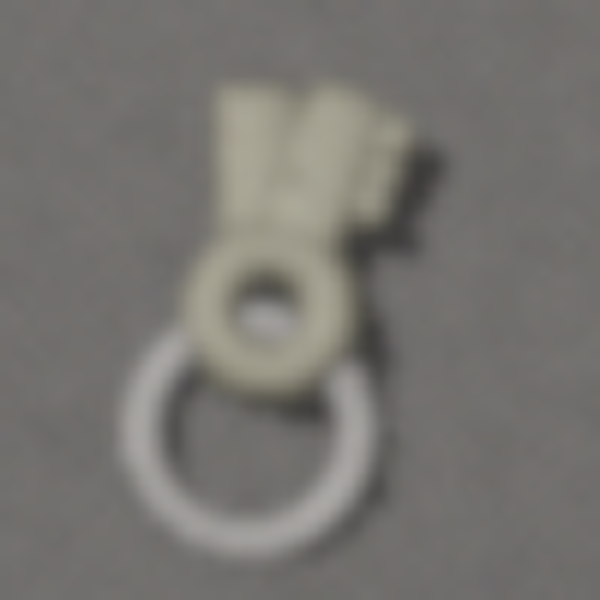

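The capsule stands upright in the dish, in the crop near (378,425). Next is the teether: I'll measure the head and ring centres in both views.

Run:
```python
from h import *
def q(n,u,v,o,z): return ray(n,(o[0]+u/12-.5,o[1]+v/12-.5),z)
for n,h,g,o in(("top",(268,318),(250,435),(330,205)),("scene",(292,250),(308,190),(275,165))):
    H=q(n,*h,o,.020)
    for zr in(.005,.01):
        G=q(n,*g,o,zr);d=H-G;print(n,"head",H.round(4),"ring",G.round(4),"axis",np.degrees(np.arctan2(d[1],d[0])).round(1),np.linalg.norm(d[:2]).round(4))
# head width check top: 
print(np.linalg.norm(q("top",182,318,(330,205),.02)-q("top",357,318,(330,205),.02)))
```

```text
top head [ 0.4581 -0.0834  0.02  ] ring [ 0.4376 -0.0795  0.005 ] axis -10.7 0.0208
top head [ 0.4581 -0.0834  0.02  ] ring [ 0.437  -0.0792  0.01  ] axis -11.4 0.0215
scene head [ 0.4642 -0.0822  0.02  ] ring [ 0.4354 -0.078   0.005 ] axis -8.2 0.0292
scene head [ 0.4642 -0.0822  0.02  ] ring [ 0.4391 -0.0779  0.01  ] axis -9.6 0.0255
0.03362910782973515
```

apply_moves([
  {"fingers": 60,"offset": [-22,0,-32],"turn": 0},
  {"fingers": 60,"offset": [-22,0,-32],"turn": 0},
  {"fingers": 60,"offset": [-22,0,-32],"turn": 0},
  {"fingers": 60,"offset": [-22,0,-32],"turn": 0},
  {"fingers": 60,"offset": [-22,0,-31],"turn": 0},
  {"fingers": 60,"offset": [0,0,0],"turn": 0.12},
  {"fingers": 60,"offset": [0,0,0],"turn": 0.12},
  {"fingers": 60,"offset": [0,0,0],"turn": 0.12},
  {"fingers": 60,"offset": [0,0,0],"turn": 0.12},
  {"fingers": 60,"offset": [0,0,0],"turn": 0.12},
  {"fingers": 60,"offset": [0,0,0],"turn": 0.12},
  {"fingers": 60,"offset": [0,0,0],"turn": 0.12},
])

```text
time_s: 11.58
tcp_pos: [0.4592, -0.0826, 0.1551]
tool_rot: [0.484, -0.485, 0.516, -0.514]
ft_force: [0.4, 0.0, -0.5]
width: 0.0603
```

apply_moves([
  {"fingers": 60,"offset": [0,25,0],"turn": 0.12},
  {"fingers": 60,"offset": [0,30,0],"turn": 0},
  {"fingers": 60,"offset": [0,30,0],"turn": 0},
  {"fingers": 60,"offset": [0,0,0],"turn": 0},
  {"fingers": 60,"offset": [0,0,0],"turn": 0},
  {"fingers": 60,"offset": [0,0,0],"turn": 0},
])

```text
time_s: 12.08
tcp_pos: [0.4608, -0.0826, 0.0724]
tool_rot: [0.454, -0.454, 0.542, -0.542]
ft_force: [0.6, -0.3, 0.9]
width: 0.0599
```

```bash
python3 look.py 10; python3 -c "
from h import *
st([.463,-.0825,.06],-100);print(r.get_obs()['qpos'].round(2))"
```

```text
t 12.08 tcp [460.8 -82.6  72.4] jaw -100.0 ydir [ 0.  0. -1.] w 59.9 F [ 0.6 -0.3  0.9]
top tcp px [353.1 225.9] crop px [376. 305.] 278 165
scene tcp px [297.9 173.5] crop px [379. 303.] 222 113
t 12.18 tcp [461.8 -82.9  73.5] jaw -100.0 ydir [ 0.003 -0.001 -1.   ] w 59.7 F [-0.1  0.1 -0.1]
shift tool mm [-0.6 13.5  1.1]
turn -0.001 rad
[ 0.65  0.11 -0.55  2.05  0.07  0.99 -1.68]
```

View pics/scene10c.png

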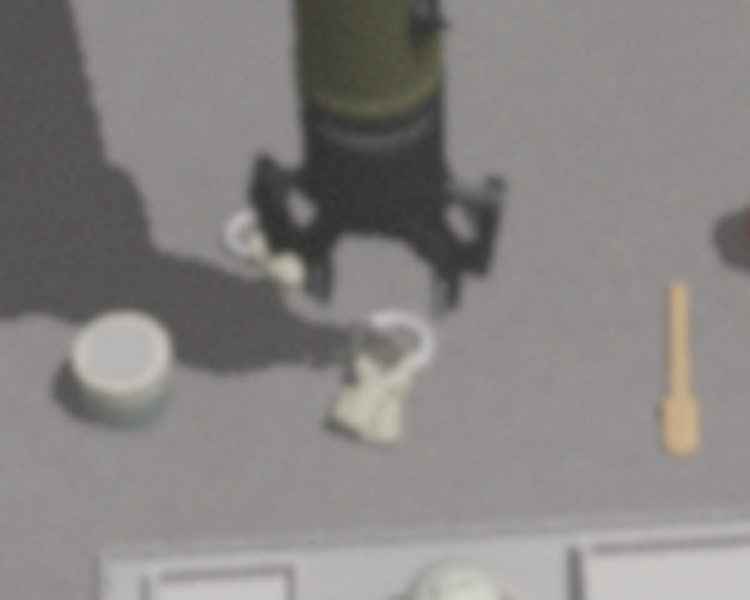

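apply_moves([
  {"fingers": 60,"offset": [0,20,0],"turn": 0},
  {"fingers": 60,"offset": [0,20,0],"turn": 0},
  {"fingers": 60,"offset": [0,0,0],"turn": 0},
  {"fingers": 60,"offset": [0,0,0],"turn": 0},
])

```text
time_s: 12.52
tcp_pos: [0.4606, -0.0826, 0.0325]
tool_rot: [0.454, -0.454, 0.542, -0.542]
ft_force: [0.5, -0.1, 0.2]
width: 0.0601
```

```bash
python3 look.py 11
```

```text
t 12.52 tcp [460.6 -82.6  32.5] jaw -100.0 ydir [-0. -0. -1.] w 60.1 F [ 0.5 -0.1  0.2]
top tcp px [351.8 228.7] crop px [379. 304.] 276 168
scene tcp px [298.4 181.9] crop px [377. 305.] 223 121
```

View pics/scene11c.png

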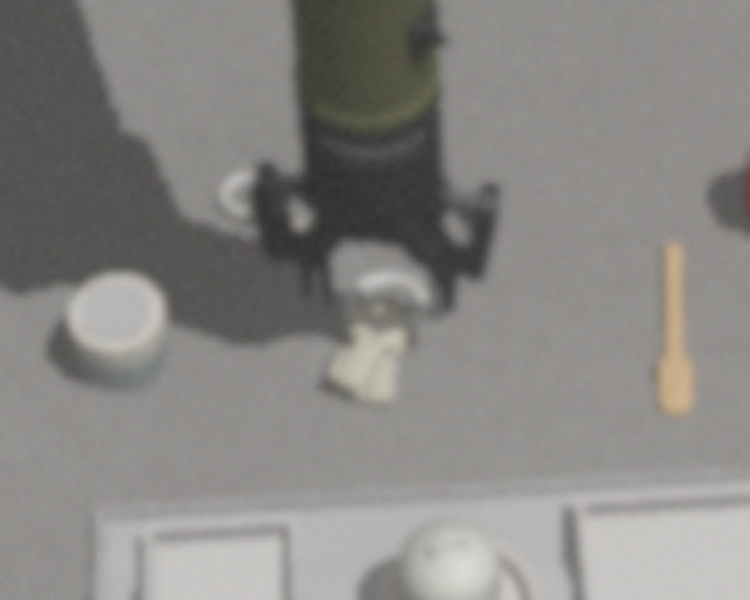

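apply_moves([
  {"fingers": 60,"offset": [0,10,2],"turn": 0},
  {"fingers": 60,"offset": [0,10,0],"turn": 0},
  {"fingers": 60,"offset": [0,6,0],"turn": 0},
  {"fingers": 60,"offset": [0,3,0],"turn": 0},
  {"fingers": 60,"offset": [0,0,0],"turn": 0},
  {"fingers": 60,"offset": [0,0,0],"turn": 0},
], force=25)

```text
time_s: 13.12
tcp_pos: [0.4622, -0.0828, 0.0026]
tool_rot: [0.454, -0.455, 0.542, -0.542]
ft_force: [0.1, -0.2, 0.6]
width: 0.0598
```

apply_moves([
  {"fingers": 50,"offset": [0,0,0],"turn": 0},
  {"fingers": 42,"offset": [0,0,0],"turn": 0},
  {"fingers": 37,"offset": [0,0,0],"turn": 0},
  {"fingers": 30,"offset": [0,0,0],"turn": 0},
  {"fingers": 28,"offset": [0,0,0],"turn": 0},
  {"fingers": 28,"offset": [0,0,0],"turn": 0},
  {"fingers": 28,"offset": [0,0,0],"turn": 0},
  {"fingers": 28,"offset": [0,0,0],"turn": 0},
])

```text
time_s: 13.78
tcp_pos: [0.463, -0.083, 0.0036]
tool_rot: [-0.454, 0.454, -0.542, 0.542]
ft_force: [-0.9, 0.3, 6.2]
width: 0.0374
```

```bash
python3 look.py 12
```

```text
t 13.78 tcp [463.  -83.    3.6] jaw -100.0 ydir [ 0.001 -0.    -1.   ] w 37.4 F [-0.9  0.3  6.2]
top tcp px [351.  229.9] crop px [380. 305.] 275 169
scene tcp px [298.8 188.3] crop px [379. 301.] 223 128
```

View pics/scene12c.png

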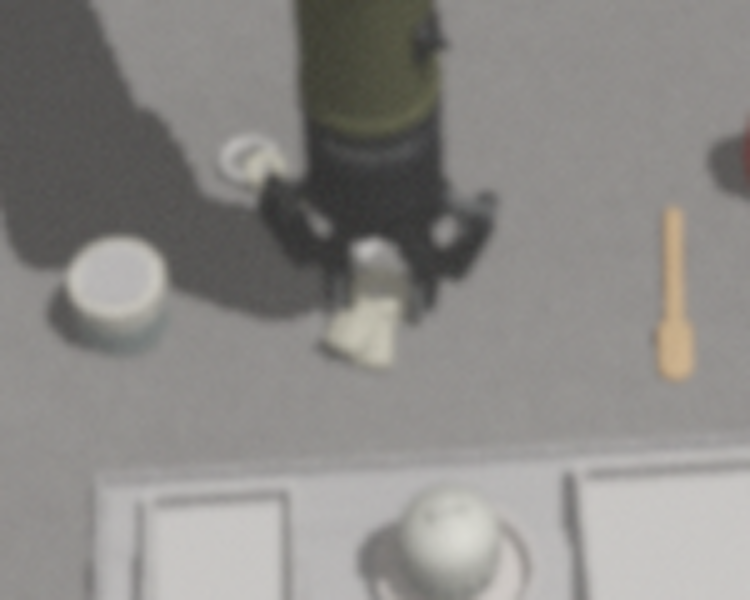

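apply_moves([
  {"fingers": 28,"offset": [0,-10,0],"turn": 0},
  {"fingers": 28,"offset": [0,-20,0],"turn": 0},
  {"fingers": 28,"offset": [0,-30,0],"turn": 0},
  {"fingers": 28,"offset": [0,-30,0],"turn": 0},
  {"fingers": 28,"offset": [0,-10,0],"turn": 0},
  {"fingers": 28,"offset": [0,0,0],"turn": 0},
  {"fingers": 28,"offset": [0,0,0],"turn": 0},
])

```text
time_s: 14.47
tcp_pos: [0.4624, -0.0832, 0.103]
tool_rot: [-0.454, 0.454, -0.542, 0.542]
ft_force: [0.1, 0.4, -0.5]
width: 0.0376
```

```bash
python3 look.py 13;python3 - <<'E'
from h import *
o=lambda n,u,v,of,sc:ray(n,(of[0]+u/sc-.5,of[1]+v/sc-.5),.021)
for n,P,of,sc in (("top",[(72,118),(276,105),(295,308),(80,326)],(240,110),4.4),("scene",[(483,268),(621,262),(640,382),(495,396)],(190,140),3.3)): print(n,np.mean([o(n,u,v,of,sc) for u,v in P],0).round(4))
im=cv2.imread("pics/scene0.png")[210:270,330:395];cv2.imwrite("pics/sqs.png",cv2.resize(im,None,fx=10,fy=10,interpolation=cv2.INTER_CUBIC))
E
```

```text
t 14.47 tcp [462.4 -83.2 103. ] jaw -100.1 ydir [ 0.001 -0.001 -1.   ] w 37.6 F [ 0.1  0.4 -0.5]
top tcp px [354.2 223.8] crop px [376. 304.] 279 163
scene tcp px [297.5 167.3] crop px [378. 301.] 222 107
top [0.6421 0.0735 0.021 ]
scene [0.6494 0.076  0.021 ]
```

View pics/scene13c.png

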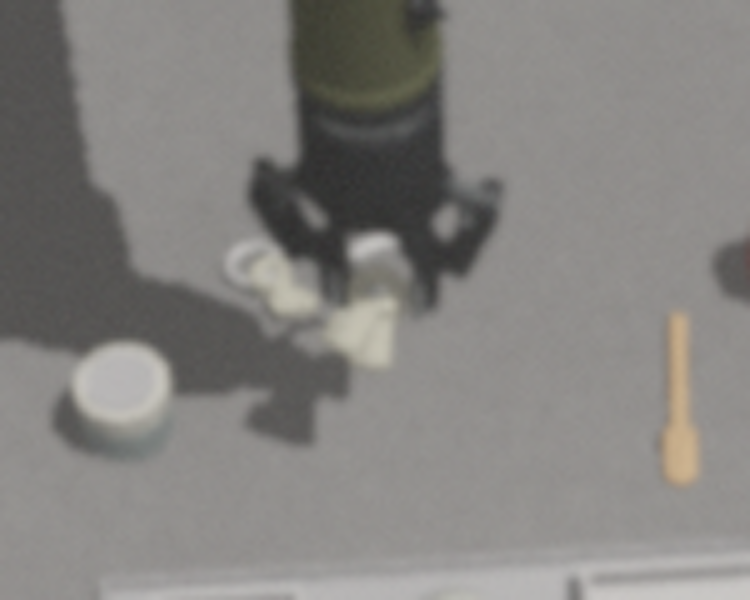

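View pics/sqs.png

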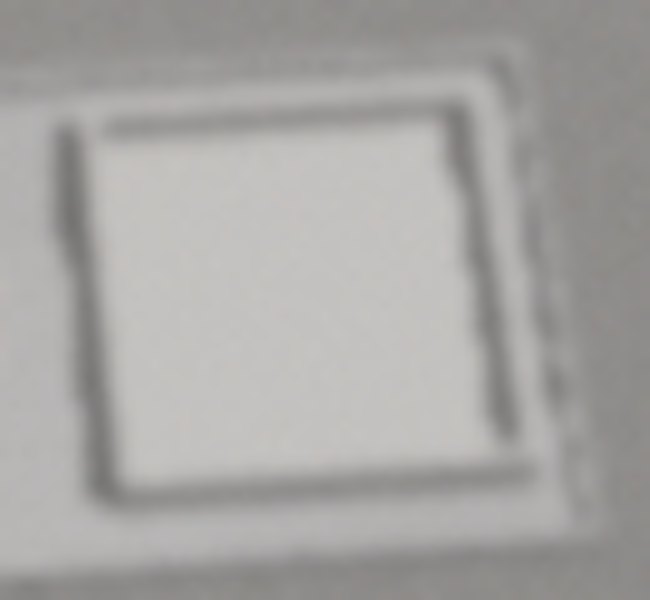

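Run:
```python
from h import *
W=np.array([ray("scene",(330+u/10-.5,210+v/10-.5),.021) for u,v in [(80,110),(472,92),(535,462),(115,485)]])
print(W.mean(0).round(4),[np.linalg.norm(W[i]-W[(i+1)%4]).round(3) for i in range(4)],[np.degrees(np.arctan2(*(W[b]-W[a])[:2][::-1])).round(1) for a,b in((0,1),(3,2),(0,3),(1,2))])
st([.648,.075,.12],-90)
```

```text
[0.6483 0.0772 0.021 ] [np.float64(0.109), np.float64(0.116), np.float64(0.111), np.float64(0.117)] [np.float64(90.1), np.float64(90.5), np.float64(0.6), np.float64(1.8)]
t 14.57 tcp [461.2 -82.9 101.4] jaw -100.0 ydir [-0.003  0.001 -1.   ] w 37.6 F [-0.3  0.9 -0.7]
shift tool mm [-188.   -19.   156.4]
turn -0.175 rad
```

apply_moves([
  {"fingers": 28,"offset": [-20,0,-4],"turn": 0},
  {"fingers": 28,"offset": [-35,0,-6],"turn": 0},
  {"fingers": 28,"offset": [-35,0,-6],"turn": 0},
  {"fingers": 28,"offset": [-35,0,-6],"turn": 0},
  {"fingers": 28,"offset": [-32,0,-6],"turn": 0},
  {"fingers": 28,"offset": [-7,0,37],"turn": 0},
  {"fingers": 28,"offset": [-7,0,37],"turn": 0},
  {"fingers": 28,"offset": [-7,0,37],"turn": 0},
  {"fingers": 28,"offset": [-7,0,37],"turn": 0},
  {"fingers": 28,"offset": [-5,0,36],"turn": -0.09},
  {"fingers": 28,"offset": [0,0,0],"turn": -0.085},
  {"fingers": 28,"offset": [0,0,0],"turn": 0},
])

```text
time_s: 15.57
tcp_pos: [0.649, 0.0768, 0.0989]
tool_rot: [0.499, -0.501, 0.502, -0.498]
ft_force: [-0.9, -0.3, -0.6]
width: 0.0376
```

apply_moves([
  {"fingers": 28,"offset": [0,20,0],"turn": 0},
  {"fingers": 28,"offset": [0,20,0],"turn": 0},
  {"fingers": 28,"offset": [0,0,0],"turn": 0},
  {"fingers": 28,"offset": [0,0,0],"turn": 0},
])

```text
time_s: 15.9
tcp_pos: [0.6467, 0.0769, 0.0611]
tool_rot: [0.498, -0.501, 0.501, -0.499]
ft_force: [-0.4, 0.4, -0.6]
width: 0.0376
```

```bash
python3 look.py 14; python3 -c "
from h import *
st([.648,.0755,.05],-90)"
```

```text
t 15.9 tcp [646.7  76.9  61.1] jaw -90.0 ydir [-0.005 -0.001 -1.   ] w 37.6 F [-0.4  0.4 -0.6]
top tcp px [277.7 150.3] crop px [378. 302.] 202 90
scene tcp px [360.6 229.9] crop px [378. 304.] 285 169
t 16.0 tcp [649.   77.2  63.7] jaw -90.0 ydir [ 0.001 -0.    -1.   ] w 37.7 F [ 0.4 -0.2 -1. ]
shift tool mm [ 1.7 13.7 -1. ]
turn -0.001 rad
```

View pics/scene14c.png

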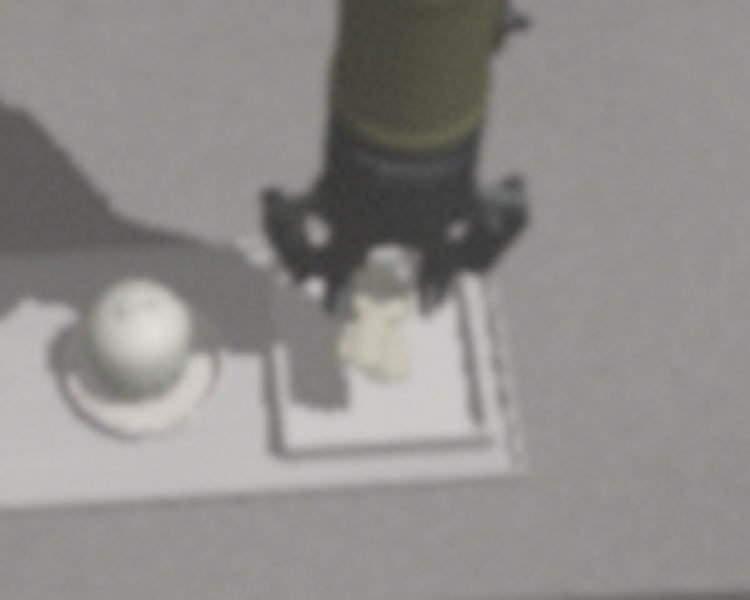

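View pics/top14c.png

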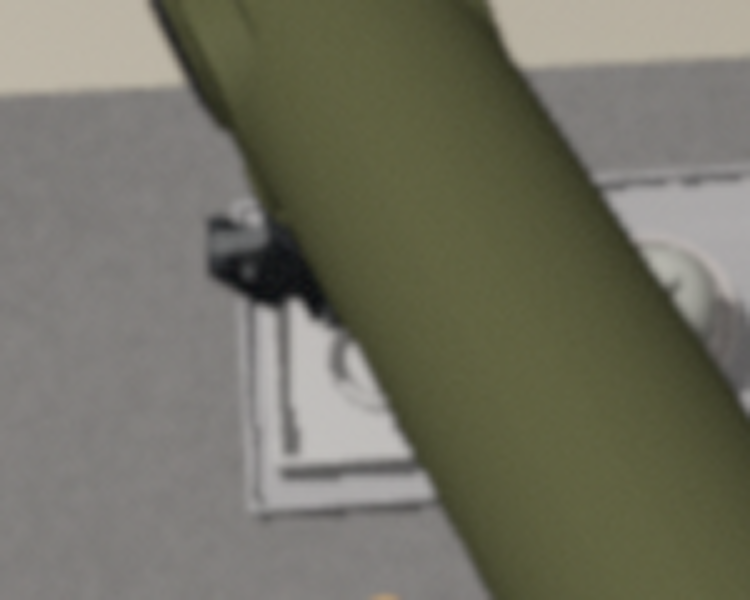

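apply_moves([
  {"fingers": 28,"offset": [1,12,0],"turn": 0},
  {"fingers": 28,"offset": [0,12,0],"turn": 0},
  {"fingers": 28,"offset": [0,10,0],"turn": 0},
  {"fingers": 28,"offset": [0,8,0],"turn": 0},
  {"fingers": 28,"offset": [0,4,0],"turn": 0},
  {"fingers": 28,"offset": [0,2,0],"turn": 0},
  {"fingers": 28,"offset": [0,0,0],"turn": 0},
  {"fingers": 28,"offset": [0,0,0],"turn": 0},
])

```text
time_s: 16.67
tcp_pos: [0.6494, 0.0761, 0.0151]
tool_rot: [0.5, -0.5, 0.5, -0.5]
ft_force: [0.1, -1.1, -0.3]
width: 0.0375
```

apply_moves([
  {"fingers": 28,"offset": [0,1,0],"turn": 0},
  {"fingers": 28,"offset": [0,1,0],"turn": 0},
  {"fingers": 28,"offset": [0,0,0],"turn": 0},
  {"fingers": 28,"offset": [0,0,0],"turn": 0},
])

```text
time_s: 17.0
tcp_pos: [0.6493, 0.0759, 0.0131]
tool_rot: [-0.5, 0.5, -0.5, 0.5]
ft_force: [0.1, 0.5, -0.4]
width: 0.0375
```

apply_moves([
  {"fingers": 28,"offset": [0,1,0],"turn": 0},
  {"fingers": 28,"offset": [0,0.7,0],"turn": 0},
  {"fingers": 28,"offset": [0,0,0],"turn": 0},
  {"fingers": 28,"offset": [0,0,0],"turn": 0},
])

```text
time_s: 17.33
tcp_pos: [0.6492, 0.0759, 0.0111]
tool_rot: [0.5, -0.5, 0.5, -0.5]
ft_force: [0.1, 0.4, -0.2]
width: 0.0377
```

apply_moves([
  {"fingers": 28,"offset": [0,0.7,0],"turn": 0},
  {"fingers": 28,"offset": [0,0,0],"turn": 0},
  {"fingers": 28,"offset": [0,0,0],"turn": 0},
])

```text
time_s: 17.58
tcp_pos: [0.6493, 0.0759, 0.0108]
tool_rot: [-0.5, 0.5, -0.5, 0.5]
ft_force: [-1.1, -0.5, 2.5]
width: 0.0377
```

apply_moves([
  {"fingers": 40,"offset": [0,0.5,0],"turn": 0},
  {"fingers": 43,"offset": [0,0,0],"turn": 0},
  {"fingers": 47,"offset": [0,0,0],"turn": 0},
  {"fingers": 52,"offset": [0,0,0],"turn": 0},
  {"fingers": 52,"offset": [0,0,0],"turn": 0},
  {"fingers": 52,"offset": [0,-15,0],"turn": 0},
  {"fingers": 52,"offset": [0,-30,0],"turn": 0},
  {"fingers": 52,"offset": [0,-40,0],"turn": 0},
  {"fingers": 52,"offset": [0,-40,0],"turn": 0},
  {"fingers": 52,"offset": [0,0,0],"turn": 0},
  {"fingers": 52,"offset": [0,0,0],"turn": 0},
])

```text
time_s: 18.5
tcp_pos: [0.6514, 0.0767, 0.1396]
tool_rot: [0.502, -0.498, 0.498, -0.502]
ft_force: [-0.3, 0.2, -0.5]
width: 0.052
```

```bash
python3 look.py 15
python3 - <<'E'
from h import *
im=cv2.imread("pics/scene0.png")[205:255,185:235];cv2.imwrite("pics/ss.png",cv2.resize(im,None,fx=12,fy=12,interpolation=cv2.INTER_CUBIC))
im=cv2.imread("pics/top0.png")[140:200,430:490];cv2.imwrite("pics/st.png",cv2.resize(im,None,fx=10,fy=10,interpolation=cv2.INTER_CUBIC))
E
```

```text
t 18.5 tcp [651.4  76.7 139.6] jaw -90.0 ydir [ 0.007  0.    -1.   ] w 52.0 F [-0.3  0.2 -0.5]
top tcp px [275.5 139. ] crop px [378. 300.] 200 79
scene tcp px [361.7 215.3] crop px [379. 302.] 286 155
```

View pics/scene15c.png

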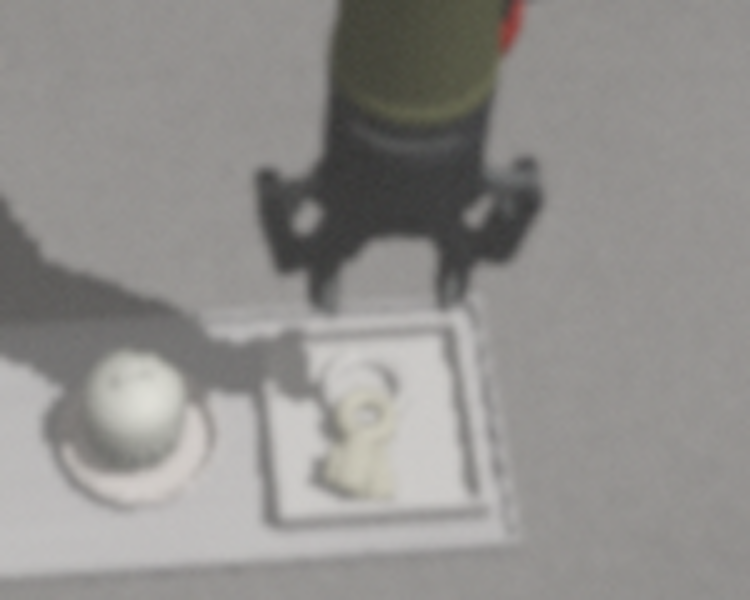

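View pics/ss.png

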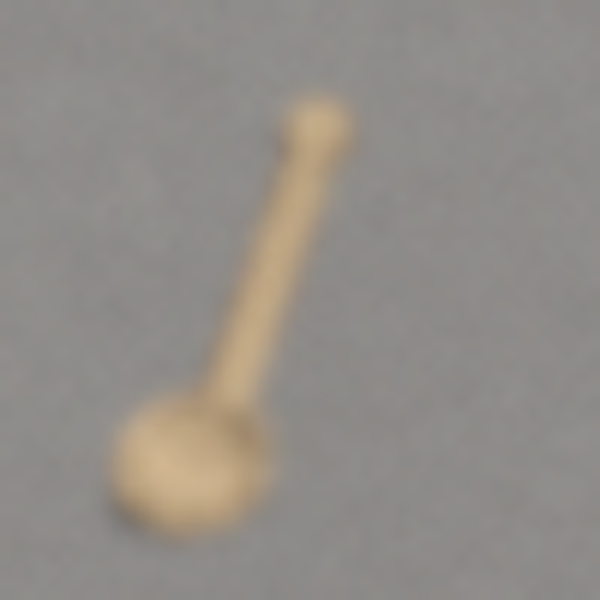

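View pics/st.png

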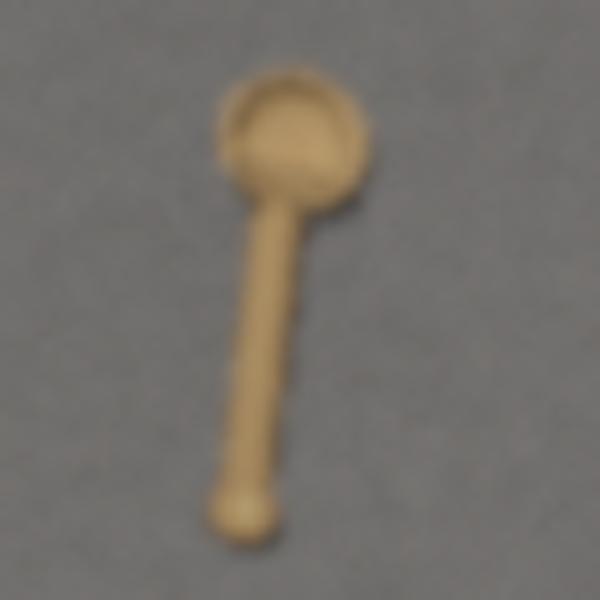

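Run:
```python
from h import *
for n,b,k,of,sc in(("top",(293,140),(245,512),(430,140),10),("scene",(192,465),(322,125),(185,205),12)):
    B=ray(n,(of[0]+b[0]/sc-.5,of[1]+b[1]/sc-.5),.010);K=ray(n,(of[0]+k[0]/sc-.5,of[1]+k[1]/sc-.5),.008)
    d=(B-K)[:2];L=np.linalg.norm(d);u=d/L;print(n,B.round(4),K.round(4),L.round(4),np.degrees(np.arctan2(u[1],u[0])).round(1),"pt",(B[:2]-u*.041).round(4))
im=cv2.imread("pics/scene0.png")[215:280,235:300];cv2.imwrite("pics/ls.png",cv2.resize(im,None,fx=9,fy=9,interpolation=cv2.INTER_CUBIC))
```

```text
top [ 0.6329 -0.3543  0.01  ] [ 0.5426 -0.333   0.008 ] 0.0928 -13.3 pt [ 0.593  -0.3449]
scene [ 0.6368 -0.3535  0.01  ] [ 0.5456 -0.331   0.008 ] 0.0939 -13.8 pt [ 0.597  -0.3437]
```

View pics/ls.png

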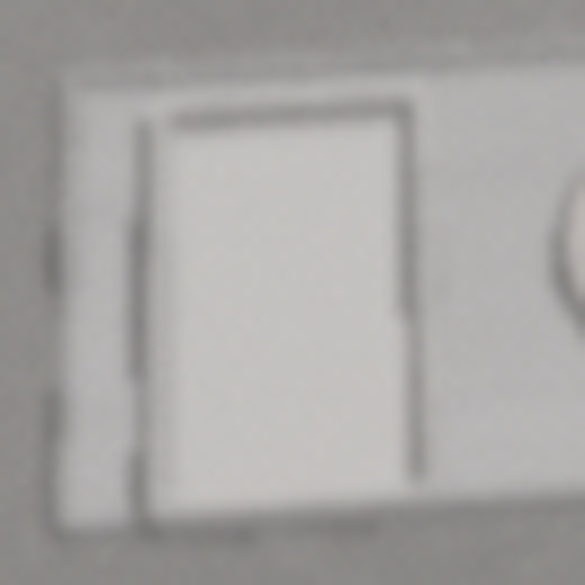

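apply_moves([
  {"fingers": 40,"offset": [38,0,-5],"turn": 0},
  {"fingers": 40,"offset": [39,0,-5],"turn": 0},
  {"fingers": 40,"offset": [39,0,-5],"turn": 0},
  {"fingers": 40,"offset": [39,0,-5],"turn": 0},
  {"fingers": 40,"offset": [39,0,-5],"turn": 0},
  {"fingers": 40,"offset": [39,0,-5],"turn": 0},
  {"fingers": 40,"offset": [39,0,-5],"turn": 0},
  {"fingers": 40,"offset": [39,0,-5],"turn": 0},
  {"fingers": 40,"offset": [39,0,-5],"turn": 0},
  {"fingers": 40,"offset": [38,0,-5],"turn": 0},
  {"fingers": 40,"offset": [33,0,-4],"turn": 0.12},
  {"fingers": 40,"offset": [0,0,0],"turn": 0.116},
])

```text
time_s: 19.6
tcp_pos: [0.5898, -0.3561, 0.132]
tool_rot: [0.43, -0.435, 0.559, -0.559]
ft_force: [-1.5, -1.5, -1.2]
width: 0.0402
```

apply_moves([
  {"fingers": 40,"offset": [0,30,0],"turn": 0},
  {"fingers": 40,"offset": [0,30,0],"turn": 0},
  {"fingers": 40,"offset": [0,30,0],"turn": 0},
  {"fingers": 40,"offset": [0,0,0],"turn": 0},
  {"fingers": 40,"offset": [0,0,0],"turn": 0},
  {"fingers": 40,"offset": [0,0,0],"turn": 0},
])

```text
time_s: 20.1
tcp_pos: [0.5956, -0.345, 0.0457]
tool_rot: [-0.438, 0.438, -0.555, 0.555]
ft_force: [-0.0, 0.2, 0.7]
width: 0.04
```

```bash
python3 look.py 16
python3 - <<'E'
from h import *
st([.597,-.344,.03],-103.5)
W=np.array([ray("scene",(235+u/9-.5,215+v/9-.5),.021) for u,v in [(150,110),(418,92),(437,492),(152,515)]])
print(W.mean(0).round(4),[np.linalg.norm(W[i]-W[(i+1)%4]).round(3) for i in range(4)],[np.degrees(np.arctan2(*(W[b]-W[a])[:2][::-1])).round(1) for a,b in((0,1),(3,2),(0,3),(1,2))])
E
```

```text
t 20.1 tcp [ 595.6 -345.    45.7] jaw -103.5 ydir [ 0.  0. -1.] w 40.0 F [-0.   0.2  0.7]
top tcp px [461.2 164.1] crop px [376. 300.] 386 104
scene tcp px [202.  223.2] crop px [375. 301.] 127 163
t 20.2 tcp [ 596.6 -345.6   47.4] jaw -103.5 ydir [ 0.003 -0.002 -1.   ] w 39.9 F [0.2 0.1 0.5]
shift tool mm [-1.6 17.4 -0. ]
turn -0.0 rad
[ 0.6651 -0.1735  0.021 ] [np.float64(0.082), np.float64(0.136), np.float64(0.082), np.float64(0.137)] [np.float64(91.6), np.float64(92.1), np.float64(1.7), np.float64(1.9)]
```

View pics/scene16c.png

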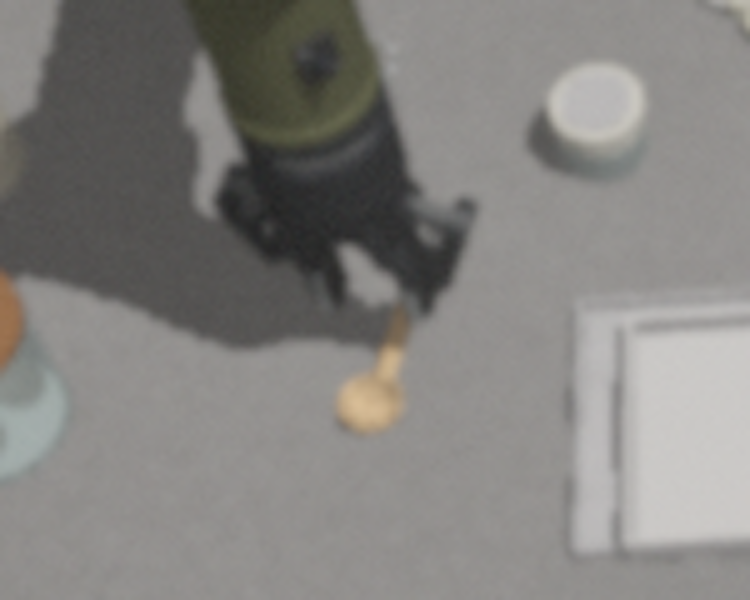

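View pics/top16c.png

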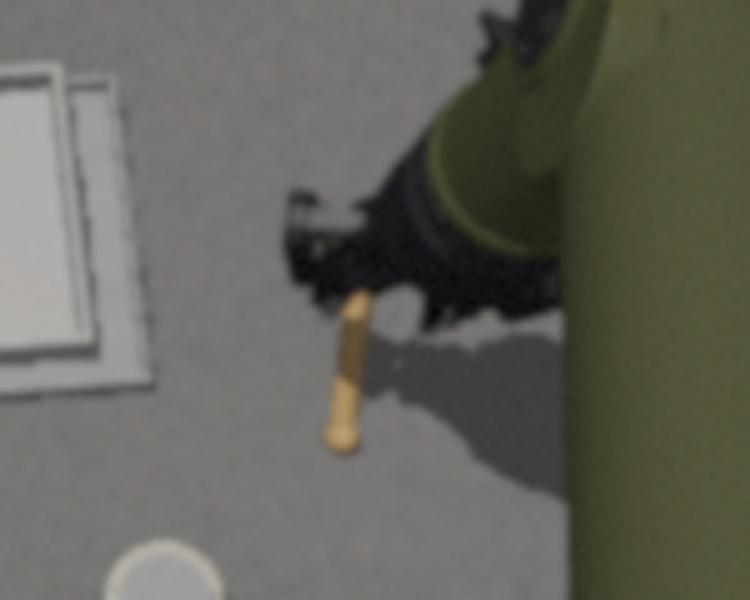

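```bash
python3 - <<'E'
from h import *
o,R=tool();p=o["tcp_pos"]
for n,x0,y0 in(("scene",127,163),("top",386,104)):
    q=p.copy()
    for z in (.048,.005): q[2]=z;print(n,z,((proj(n,q)-[x0,y0]+.5)*5).round(0))
    for s in(-1,1): print("tip",s,((proj(n,p+R[:,0]*s*.02+[0,0,.003])-[x0,y0]+.5)*5).round(0))
E
python3 - <<'E'
import cv2
im=cv2.imread("pics/scene16.png")[195:255,175:235];cv2.imwrite("pics/z1.png",cv2.resize(im,None,fx=10,fy=10,interpolation=cv2.INTER_CUBIC))
E
```

```text
scene 0.048 [377. 303.]
scene 0.005 [392. 344.]
tip -1 [412. 307.]
tip 1 [341. 295.]
top 0.048 [380. 302.]
top 0.005 [354. 326.]
tip -1 [338. 293.]
tip 1 [424. 308.]
```

View pics/z1.png

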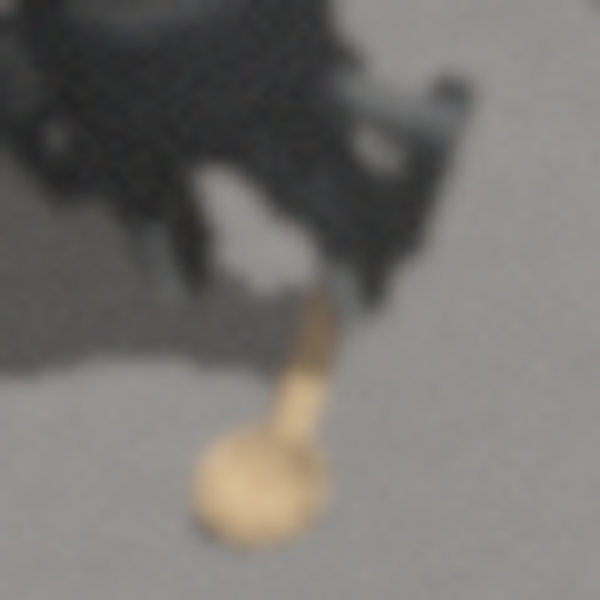

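apply_moves([
  {"fingers": 40,"offset": [0,15,0],"turn": 0},
  {"fingers": 40,"offset": [0,14,0],"turn": 0},
  {"fingers": 40,"offset": [0,10,0],"turn": 0},
  {"fingers": 40,"offset": [0,5,0],"turn": 0},
  {"fingers": 40,"offset": [0,0,0],"turn": 0},
  {"fingers": 40,"offset": [0,0,0],"turn": 0},
], force=25)

```text
time_s: 20.7
tcp_pos: [0.5948, -0.3448, 0.0002]
tool_rot: [0.438, -0.438, 0.556, -0.555]
ft_force: [0.6, 0.6, -0.3]
width: 0.0399
```

apply_moves([
  {"fingers": 30,"offset": [0,0,0],"turn": 0},
  {"fingers": 22,"offset": [0,0,0],"turn": 0},
  {"fingers": 16,"offset": [0,0,0],"turn": 0},
  {"fingers": 10,"offset": [0,0,0],"turn": 0},
  {"fingers": 6,"offset": [0,0,0],"turn": 0},
  {"fingers": 6,"offset": [0,0,0],"turn": 0},
  {"fingers": 6,"offset": [0,0,0],"turn": 0},
  {"fingers": 6,"offset": [0,0,0],"turn": 0},
])

```text
time_s: 21.37
tcp_pos: [0.5952, -0.3451, 0.0012]
tool_rot: [-0.438, 0.438, -0.555, 0.556]
ft_force: [-0.3, -0.1, 1.0]
width: 0.0108
```

```bash
python3 look.py 17
```

```text
t 21.37 tcp [ 595.2 -345.1    1.2] jaw -103.5 ydir [ 0. -0. -1.] w 10.8 F [-0.3 -0.1  1. ]
top tcp px [455.8 169.8] crop px [379. 304.] 380 109
scene tcp px [205.4 231.6] crop px [377. 303.] 130 171
```

View pics/scene17c.png

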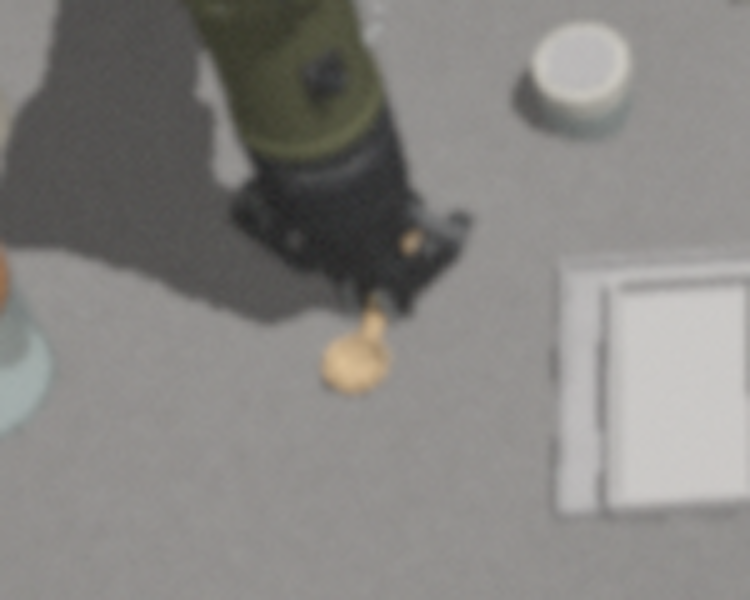

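Gripped at about 11 mm on the handle, with the bowl clear of the fingers. Lifting now.

apply_moves([
  {"fingers": 6,"offset": [0,-10,0],"turn": 0},
  {"fingers": 6,"offset": [0,-20,0],"turn": 0},
  {"fingers": 6,"offset": [0,-30,0],"turn": 0},
  {"fingers": 6,"offset": [0,-20,0],"turn": 0},
  {"fingers": 6,"offset": [0,0,0],"turn": 0},
  {"fingers": 6,"offset": [0,0,0],"turn": 0},
])

```text
time_s: 21.97
tcp_pos: [0.5961, -0.3455, 0.0833]
tool_rot: [-0.438, 0.437, -0.554, 0.557]
ft_force: [0.3, 0.2, -0.7]
width: 0.0111
```

```bash
python3 look.py 18; python3 -c "
from h import *
st([.6655,-.174,.08],-90+1.0)"
```

```text
t 21.97 tcp [ 596.1 -345.5   83.3] jaw -103.5 ydir [ 0.003 -0.002 -1.   ] w 11.1 F [ 0.3  0.2 -0.7]
top tcp px [465.5 160.4] crop px [378. 302.] 390 100
scene tcp px [200. 216.] crop px [380. 305.] 124 155
t 22.07 tcp [ 594.4 -344.9   80.3] jaw -103.5 ydir [-0.001  0.    -1.   ] w 11.1 F [ 0.1 -0.1 -0.6]
shift tool mm [-182.8    0.3   29.2]
turn -0.254 rad
```

View pics/scene18c.png

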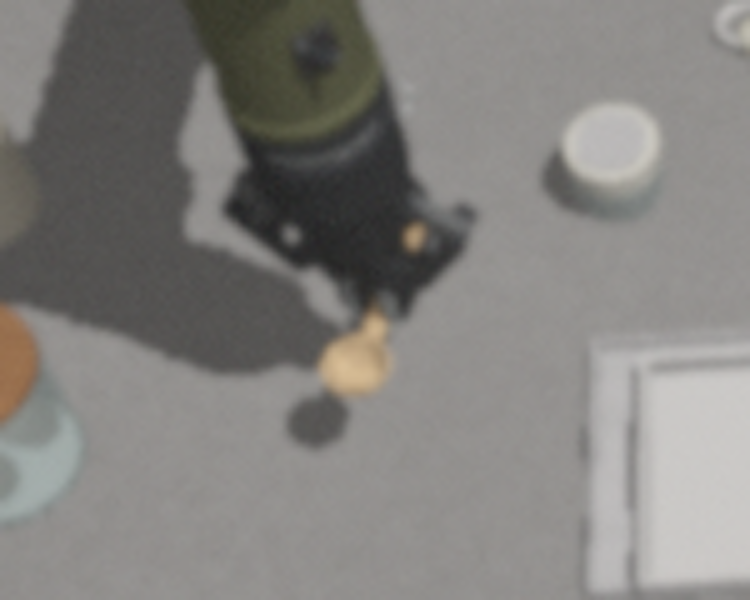

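apply_moves([
  {"fingers": 6,"offset": [-20,0,3],"turn": 0},
  {"fingers": 6,"offset": [-32,0,5],"turn": 0},
  {"fingers": 6,"offset": [-32,0,5],"turn": 0},
  {"fingers": 6,"offset": [-32,0,5],"turn": 0},
  {"fingers": 6,"offset": [-32,0,5],"turn": 0},
  {"fingers": 6,"offset": [-33,0,4],"turn": 0},
  {"fingers": 6,"offset": [0,0,0],"turn": -0.085},
  {"fingers": 6,"offset": [0,0,0],"turn": -0.085},
  {"fingers": 6,"offset": [0,0,0],"turn": -0.084},
  {"fingers": 6,"offset": [0,15,0],"turn": 0},
  {"fingers": 6,"offset": [0,0,0],"turn": 0},
  {"fingers": 6,"offset": [0,0,0],"turn": 0},
])

```text
time_s: 23.07
tcp_pos: [0.6617, -0.1754, 0.0631]
tool_rot: [-0.503, 0.505, -0.498, 0.495]
ft_force: [-0.2, 0.2, 0.5]
width: 0.0113
```

```bash
python3 look.py 19; python3 -c "
from h import *
st([.663,-.175,.04],-89)"
```

```text
t 23.07 tcp [ 661.7 -175.4   63.1] jaw -89.1 ydir [-0.005  0.001 -1.   ] w 11.3 F [-0.2  0.2  0.5]
top tcp px [386.7 138.3] crop px [379. 302.] 311 78
scene tcp px [264.4 238.6] crop px [377. 303.] 189 178
t 23.17 tcp [ 663.2 -175.5   65.1] jaw -89.1 ydir [-0.001  0.    -1.   ] w 11.1 F [ 0.5 -0.  -0.4]
shift tool mm [-0.5 25.1 -0.1]
turn -0.001 rad
```

View pics/scene19c.png

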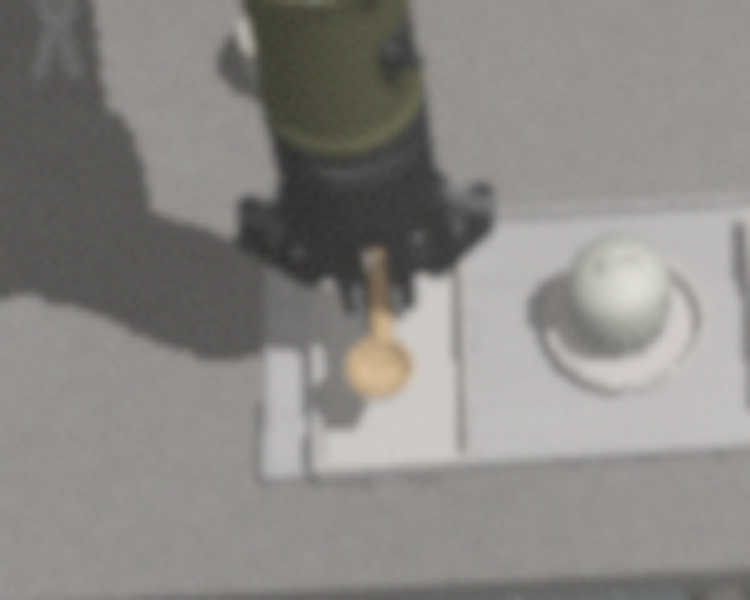

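View pics/top19c.png

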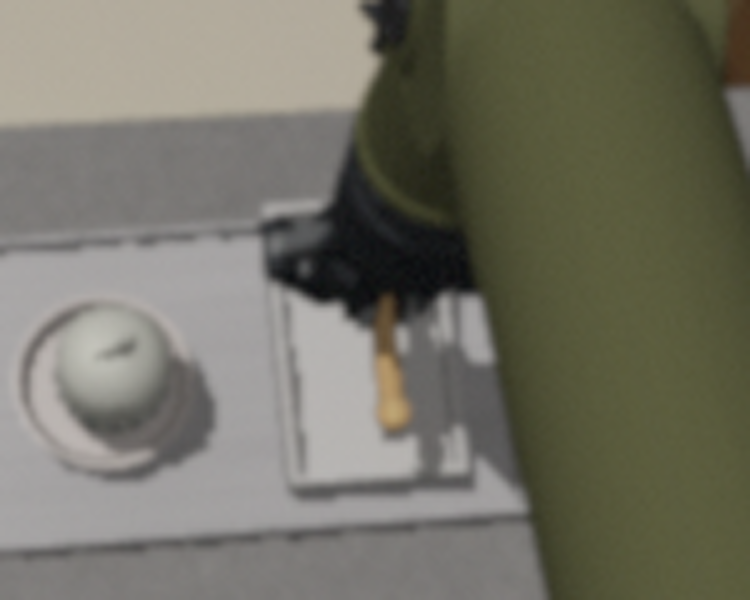

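apply_moves([
  {"fingers": 6,"offset": [0,12,0],"turn": 0},
  {"fingers": 6,"offset": [0,12,0],"turn": 0},
  {"fingers": 6,"offset": [0,10,0],"turn": 0},
  {"fingers": 6,"offset": [0,8,0],"turn": 0},
  {"fingers": 6,"offset": [0,0,0],"turn": 0},
  {"fingers": 6,"offset": [0,0,0],"turn": 0},
  {"fingers": 6,"offset": [0,0,0],"turn": 0},
])

```text
time_s: 23.75
tcp_pos: [0.664, -0.1754, 0.0242]
tool_rot: [0.505, -0.504, 0.495, -0.496]
ft_force: [0.9, -0.1, -0.4]
width: 0.0113
```

```bash
python3 look.py 20
```

```text
t 23.75 tcp [ 664.  -175.4   24.2] jaw -89.0 ydir [ 0. -0. -1.] w 11.3 F [ 0.9 -0.1 -0.4]
top tcp px [384.3 143.1] crop px [377. 300.] 309 83
scene tcp px [265.8 246.5] crop px [379. 303.] 190 186
```

View pics/scene20c.png

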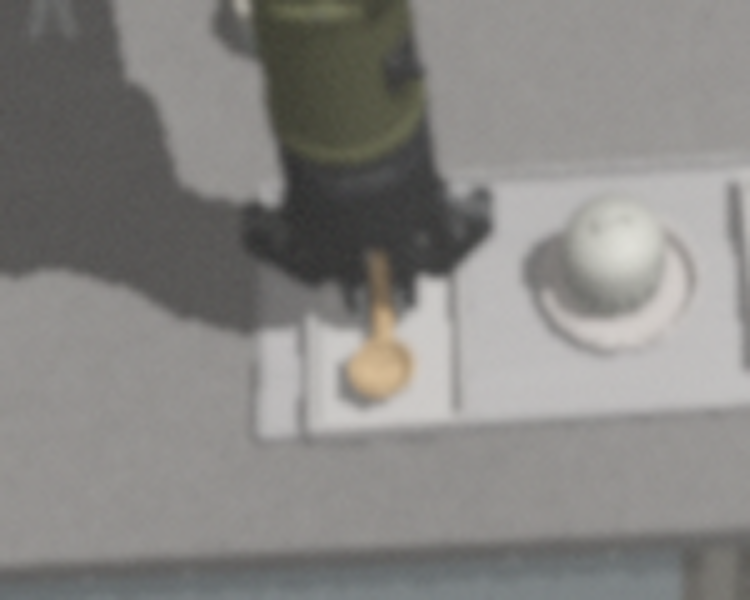

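View pics/top20c.png

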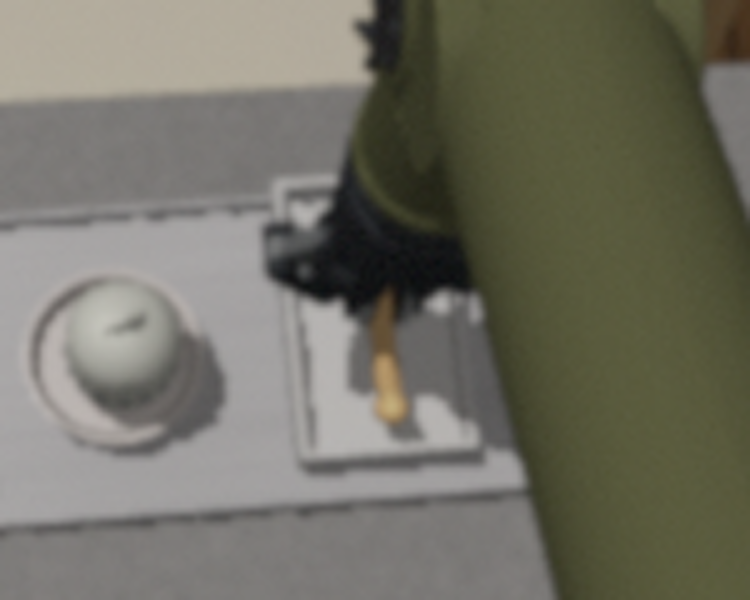

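apply_moves([
  {"fingers": 6,"offset": [0,0,-2],"turn": 0},
  {"fingers": 6,"offset": [0,5,0],"turn": 0},
  {"fingers": 6,"offset": [0,5,0],"turn": 0},
  {"fingers": 6,"offset": [0,2,0],"turn": 0},
  {"fingers": 6,"offset": [0,1,0],"turn": 0},
  {"fingers": 6,"offset": [0,0,0],"turn": 0},
  {"fingers": 6,"offset": [0,0,0],"turn": 0},
])

```text
time_s: 24.43
tcp_pos: [0.6617, -0.1754, 0.0109]
tool_rot: [-0.504, 0.504, -0.496, 0.495]
ft_force: [-0.3, -0.1, 0.3]
width: 0.0111
```

apply_moves([
  {"fingers": 6,"offset": [0,1,0],"turn": 0},
  {"fingers": 6,"offset": [0,0.7,0],"turn": 0},
  {"fingers": 6,"offset": [0,0,0],"turn": 0},
  {"fingers": 6,"offset": [0,0,0],"turn": 0},
])

```text
time_s: 24.77
tcp_pos: [0.6617, -0.1754, 0.0093]
tool_rot: [-0.504, 0.504, -0.495, 0.496]
ft_force: [-0.0, 0.0, -0.2]
width: 0.0113
```

apply_moves([
  {"fingers": 6,"offset": [0,0.6,0],"turn": 0},
  {"fingers": 6,"offset": [0,0,0],"turn": 0},
  {"fingers": 6,"offset": [0,0,0],"turn": 0},
])

```text
time_s: 25.02
tcp_pos: [0.6617, -0.1755, 0.0087]
tool_rot: [-0.504, 0.504, -0.496, 0.496]
ft_force: [0.3, 1.4, -0.3]
width: 0.0115
```

apply_moves([
  {"fingers": 6,"offset": [0,0.6,0],"turn": 0},
  {"fingers": 6,"offset": [0,0,0],"turn": 0},
  {"fingers": 6,"offset": [0,0,0],"turn": 0},
])

```text
time_s: 25.27
tcp_pos: [0.6618, -0.1755, 0.0082]
tool_rot: [0.504, -0.504, 0.495, -0.496]
ft_force: [0.6, -0.1, 0.1]
width: 0.0111
```

apply_moves([
  {"fingers": 6,"offset": [0,0.5,0],"turn": 0},
  {"fingers": 6,"offset": [0,0,0],"turn": 0},
  {"fingers": 6,"offset": [0,0,0],"turn": 0},
])

```text
time_s: 25.52
tcp_pos: [0.6618, -0.1755, 0.0082]
tool_rot: [-0.504, 0.504, -0.495, 0.496]
ft_force: [-1.9, 0.1, 5.0]
width: 0.0112
```

apply_moves([
  {"fingers": 6,"offset": [0,0.4,0],"turn": 0},
  {"fingers": 6,"offset": [0,0,0],"turn": 0},
  {"fingers": 6,"offset": [0,0,0],"turn": 0},
])

```text
time_s: 25.77
tcp_pos: [0.6618, -0.1754, 0.0081]
tool_rot: [-0.504, 0.505, -0.495, 0.496]
ft_force: [-2.4, -0.5, 5.9]
width: 0.011
```

apply_moves([
  {"fingers": 13,"offset": [0,0,0],"turn": 0},
  {"fingers": 17,"offset": [0,0,0],"turn": 0},
  {"fingers": 22,"offset": [0,0,0],"turn": 0},
  {"fingers": 28,"offset": [0,0,0],"turn": 0},
  {"fingers": 28,"offset": [0,0,0],"turn": 0},
  {"fingers": 28,"offset": [0,-15,0],"turn": 0},
  {"fingers": 28,"offset": [0,-30,0],"turn": 0},
  {"fingers": 28,"offset": [0,-40,0],"turn": 0},
  {"fingers": 28,"offset": [0,-40,0],"turn": 0},
  {"fingers": 28,"offset": [0,-40,0],"turn": 0},
])

```text
time_s: 26.6
tcp_pos: [0.6613, -0.175, 0.1747]
tool_rot: [0.505, -0.505, 0.496, -0.495]
ft_force: [1.0, -0.3, 0.0]
width: 0.0281
```

apply_moves([
  {"fingers": 28,"offset": [38,0,0],"turn": 0},
  {"fingers": 28,"offset": [38,0,0],"turn": 0},
  {"fingers": 28,"offset": [38,0,0],"turn": 0},
  {"fingers": 28,"offset": [38,0,0],"turn": 0},
  {"fingers": 28,"offset": [38,0,0],"turn": 0},
  {"fingers": 28,"offset": [38,0,0],"turn": 0},
  {"fingers": 28,"offset": [0,0,0],"turn": 0},
  {"fingers": 28,"offset": [0,0,0],"turn": 0},
])

```text
time_s: 27.27
tcp_pos: [0.664, -0.4075, 0.1718]
tool_rot: [-0.503, 0.503, -0.497, 0.497]
ft_force: [0.6, 1.3, 0.1]
width: 0.028
```

```bash
python3 look.py 21; python3 -c "
import cv2
a=cv2.imread('pics/scene21.png')[130:280,180:440];cv2.imwrite('pics/f_s.png',cv2.resize(a,None,fx=3,fy=3,interpolation=cv2.INTER_CUBIC))
a=cv2.imread('pics/top21.png')[110:290,200:440];cv2.imwrite('pics/f_t.png',cv2.resize(a,None,fx=3.3,fy=3.3,interpolation=cv2.INTER_CUBIC))"
```

```text
t 27.27 tcp [ 664.  -407.5  171.8] jaw -89.3 ydir [-0.001 -0.001 -1.   ] w 28.0 F [0.6 1.3 0.1]
top tcp px [502.1 114.5] crop px [376. 302.] 427 54
scene tcp px [166.3 221.6] crop px [377. 303.] 91 161
```

View pics/f_s.png

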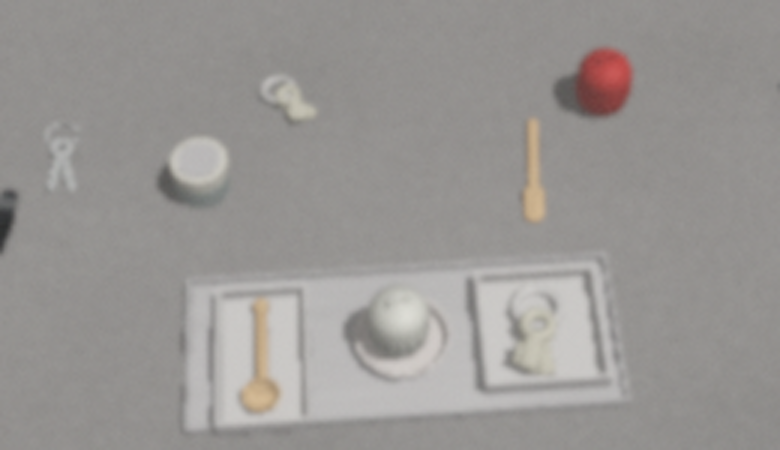

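View pics/f_t.png

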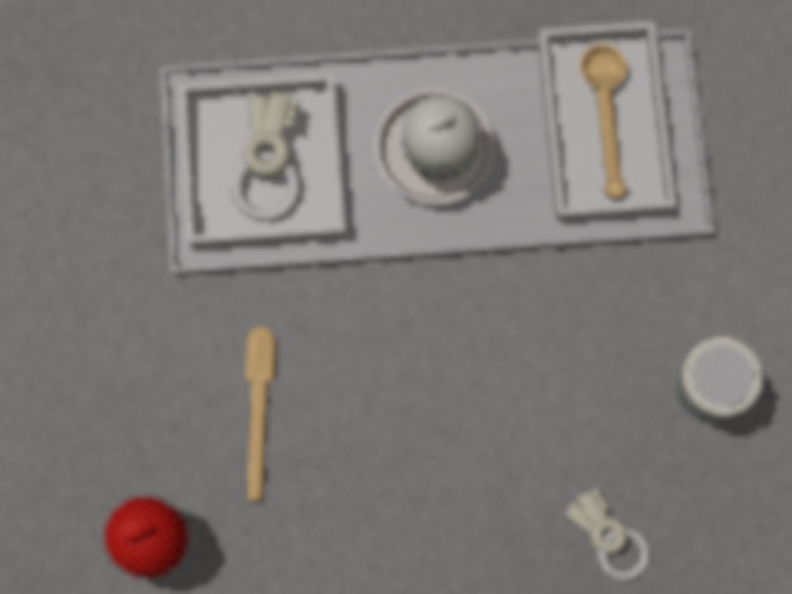

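Both views show the capsule upright in the dish, the teether flat in the square box and the spoon bowl up, lengthwise in the long box. The look-alikes appear unmoved and the gripper is clear, so I'm signing off.

Run:
```python
from h import *
a=cv2.imread("pics/top0.png");b=cv2.imread("pics/top21.png")
for nm,(x,y,w,h) in dict(jar=(400,205,40,40),spat=(265,205,28,62),small=(365,252,38,38),red=(225,255,40,35)).items():
    print(nm,cv2.phaseCorrelate(a[y:y+h,x:x+w,1].astype(float),b[y:y+h,x:x+w,1].astype(float))[0])
print(ticket.sign_off())
```

```text
jar (0.07812285222600224, -0.08897688221827593)
spat (0.023277958970778556, 0.006523519596850491)
small (0.03630745122216794, -0.048670447520756)
red (0.0761536171185675, 0.001715579174096149)
the job is handed in; nothing more can be done
None
```

The three baby's things are in their inserts, placed in the order asked. The job was handed in at about 27 s of the 122 s allowed.

- **Capsule:** it stands upright in the round dish.
- **Teething keys:** the larger pair lies flat in the square box.
- **Spoon:** it lies lengthwise, bowl up, in the long box.

I lowered each one until the wrist force showed light contact (2.5 to 8 N) before opening the fingers.

**Last checks:** both camera views showed all three seated as asked with the gripper clear. Between the first and last pictures, the jar, spatula, small teether and red capsule shifted less than 0.1 pixel. I did not measure the door keys this way, but they looked in place in the last scene view. I saw no contact with the nail file case or hair clip, but did not check them in the last pictures.

**What disagreed:**
- The top camera read 5 to 10 mm nearer the robot in x than the scene camera. I trusted the scene camera because it matched the gripper and the grasps.
- The teether gripped at 37.5 mm instead of the expected 34 mm, probably because the pads also caught the ring. It stayed level and was set down without trouble.
- My first batch of moves was refused because rows lacked required keys. Nothing moved.

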